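Check-weigh a sample canister and lock it into its carrier

TASK

Stand the sample canister that lies on the table upright in the middle of the kitchen scale's plate, setting it down without dropping it, and let go of it for about two seconds so that it can be weighed. Then move it into the empty nest of the metal carrier, fully home beside the canister already there, and swing the carrier's keeper bar down over both and press it until its end snaps into the roller catch. Leave the other canister in its nest and do not push the rolls or the thermometer about.

Things in the scene. Friction and masses are not known exactly. Their poses are not given: they have to be found in the camera images.
- canister: Closed sample canister lying on the table at the start, label up, lid end roughly towards the robot. Square stainless body 58 x 58 mm, 84 mm tall, 0.2 to 0.4 kg; above it a narrow neck and a round grey lid (51 mm across, 88 to 102 mm from the foot, does not come off). Origin: centre of the foot; +z from foot to grip bar (level at the start, up when it stands); label on the +x face.
- canister_grip (a point): Centre of the top face of the canister's grip bar, 122 mm from the foot, axes as the canister's. The grey bar stands on the lid: 14 mm thick (along x), 46 mm long (along y), 20 mm tall.
- neighbour: An identical canister already standing in the other nest of the carrier; same origin and axes. Its grip bar runs across the carrier. It stays there.
- scale: Kitchen scale with a dark plate, 205 x 148 x 35 mm, fixed. Origin under the middle of its body, z up. Scale and carrier stand side by side left of the lying canister; which is the farther left varies.
- scale_plate (a point): Centre of the top of the scale's flat weighing plate, 35 mm above the table, z up; axes as the scale's. The plate measures 137 mm along x and 140 mm along y; display and buttons lie beyond its +x edge, lower than the plate.
- carrier: Fixed metal carrier, 96 mm along x, 232 mm along y, with two square nests 74 mm apart and a keeper bar over both. Origin on the table under the point midway between the nests; z up, +y to the hinge post, -y to the catch post. Nests are 63 mm wide inside (5 mm more than the canister), walls 24 mm tall with flared lips up to 34 mm above the nest floor.
- empty_nest (a point): Centre of the floor of the empty nest (the one at the catch), 10 mm above the table, where the canister's foot comes to rest; axes as the carrier's. The canister must be square to it, any of the four ways round. Towards -y the catch post stands 55 mm away (top 125 mm above the nest floor) and the catch 55 to 78 mm away (top about 157 mm above it).
- neighbour_nest (a point): Centre of the floor of the other nest, the one at the hinge, in which the neighbour stands; 74 mm from point empty_nest towards +y; axes as the carrier's.
- keeper_hinge (a point): Point on the keeper bar's hinge axis, on top of the post at the carrier's +y end, 139 mm above the table, 129 mm from point empty_nest towards +y. Axes as the carrier's; the hinge axis runs along x.
- keeper (a joint): Angle of the keeper bar (rad): 0 shut (level, pointing to -y from the hinge), 1.3 to 1.6 at the start (nearly upright), 1.65 at most. The bar is a flat steel strip 18 mm wide, 6 mm thick, 184 mm long from hinge to end pin, its middle plane through the hinge axis. The hinge is stiff: the bar stays where it is left and moves with 1 to 2 N at its end. Shut, it clears seated canisters by 2 mm.
- keeper_plate (a point): Centre of the upper face of the black ribbed thumb plate near the bar's free end, 148 mm from the hinge axis, 5 mm above the bar's middle plane; 34 mm along x, 40 mm along y, 8 mm thick. Moves with the bar: its y runs along the bar to the hinge, its z out of the upper face (up when shut; on the side away from the nests when upright). Shut, it is 144 mm above the table.
- catch_roller (a point): Middle of the catch's small white roller (10 mm thick, along x) on a sprung arm behind the catch post. The bar's end pin has to be pressed down past it: it resists from about 0.08 rad and gives way at about 8 N pressed on the thumb plate, then snaps over the pin, draws the bar home and holds it shut.
- label_roll: Bystander: white roll of labels standing on its end, 64 mm across, 46 mm tall. Origin: centre of its underside.
- tape_roll: Bystander: roll of tape lying flat, 104 mm across, 25 mm tall. Origin: centre of its underside.
- probe_thermometer: Bystander: probe thermometer in its sheath lying flat, 175 x 28 x 14 mm. Origin: centre of its underside.
Things that resemble listed ones, but are neither listed nor needed, are in the scene too. Leave any blue look-alike of the neighbour alone.

How it is judged:
By the outcome, as a careful person would: the job done as asked, in the order asked, and still so for the second after the job is handed in, with the robot touching nothing.
It also fails if it takes over 72 s, if anything falls off the work surface, if the arm or the gripper's body presses on something with over 40 N, if the wrist force passes 120 N, or if a joint passes its speed limit or range.

ROBOT

A 6-joint arm with a two-finger parallel gripper is mounted at the origin on a cart in front of the work surface, level with it; the furniture and walls round the work are solid. World frame = base frame: x ahead of the robot, y to its left, z up, the work surface at z = 0. Lengths are in m, angles in degrees, forces in N, time in s.
With the tool pointing down it reaches from about 0.375 to 0.9 m from the base axis. Payload 3.1 kg.
Tool frame: the origin (TCP) lies at the very end of the fingers, on their centre line; the grasp point (between the pads) lies bot.grip_point_offset behind it (bot.grip_point_offset is the distance from the TCP to the grasp point, in m); z points along the fingers, y is the line along which they close (so a half turn about z gives the same grasp; the last joint's range is limited). The gripper opens to 87 mm and grips with 3 to 60 N. Pads are 19 mm wide; open, the fingers measure 117 mm over their backs; the gripper's body (75 mm by 190 mm) begins 51 mm behind the grasp point.
Start: joints at [-84.311, 30.224, 82.088, -0, 67.689, -10.227], TCP at [0.171, -0.601, 0.223] pointing down, gripper open.
Joint ranges: [-176.69, 176.69], [-43.24, 126.21], [12.49, 139.97], [-82, 262], [0, 151.66], [-163.58, 163.58]. Speed limits (degrees/s): [159.86, 159.86, 180, 180, 180, 180].

INTERFACE

Orientations are given as a 3x3 rotation matrix whose columns are the frame's x, y, z axes.
In Python, from rig import bot, viewer, ticket gives the robot as it stands.
- The arm moves only by the tool servo_tool, never from a script. Its argument "targets" is a list of rows, each an object with "offset": the shift along the tool's x, y, z in m, a list of three; "dr": the turn, a rotation vector about the tool's x, y, z in degrees, a list of three. In form: [{"offset": [x, y, z], "dr": [ax, ay, az]}, ...]. A call has 1 to 20 rows; each row is the pose to reach, as a shift and turn from the pose commanded when the call began, along the tool's axes at that moment; what a row does not reach only later rows make up. A row lasts 1/12 s, in which the tool goes at most 41.7 mm and 7.16 degrees, less where a joint would pass 70% of its speed; a pose out of reach is approached as far as the arm can. A call with a gripper value outside its range is refused whole. "gripper" is the gripper command: -1 is fully open, 1 is shut, values between are in proportion, set as the call begins (left out, the last holds). The fingers move at their own pace and stop on an object; the grip force is fixed at half the most. Time passes only in rows, so rows that repeat a pose let the fingers close. It gives the time, the measured TCP pose, the force, the opening and the grip force at its end, in the units of the state.
- bot.read_state(): the state, without advancing time (a new reading comes with each control period).
- viewer.capture(name): name is "side" or "top"; returns a dict with "color" (420x560x3 uint8, red, green, blue), "camera_matrix" (3x3 intrinsics, pixels), "k1" (the pictures are not rectified: a ray, as slopes to the right and down, at radius r is drawn at 1 + k1 r^2 times it, then the intrinsics apply), "R" (3x3) and "t" (3): a world point X has camera coordinates R X + t. Camera axes: x right, y down, z forward; pixel columns grow to the right and rows downward; lengths in m; the calibration is good to about 2 mm. A picture is of the moment at which its call begins. There is no depth.
- ticket.hand_in(): hands the job in; it is judged then, once.
The state is a dict: "time_s": time; "joint_positions": joint angles; "qvel": joint speeds; "tau": joint torques, N m; "position": TCP position; "tcp_rot": TCP orientation; "force": force on the tool from outside, world axes, zero at the start; "moment": the same for the moment, N m; "opening": opening from 0.0 (shut) to 1.0 (fully open); "grasp_force": force on a finger pad.
Only numpy, scipy, OpenCV 4.12 (cv2) and the standard library are available. Lean on these libraries where they do the work, as an engineer would, in place of code of your own. Each camera call takes 0.05 s, during which the arm holds its last target. There are 200 camera calls.

## Working session

There is one attempt and no reset: what is moved stays moved. The work goes in short steps, Python scripts to look and compute and a tool call to move; the robot and the scene stay as the last step left them, time stands still between calls to the robot, and variables do not carry over. Pictures are saved under pics/ and viewed, at most 10 in all, crops included, and the job is handed in when it is done.

Besides the shell and the picture viewer there is one more tool, called after "Emit:" by a JSON object that holds its "api" and its "payload", one argument or row to a line. servo_tool: Moves the arm, as the interface text tells. Its arguments: {"type":"object","properties":{"targets":{"type":"array"},"gripper":{"type":"number"}},"required":["targets"]}

```bash
mkdir -p pics; ls
python3 - <<'E'
from rig import bot, viewer
import cv2
print(bot.grip_point_offset); print(bot.read_state())
for n in("side","top"):
    c=viewer.capture(n); cv2.imwrite(f"pics/{n}0.png",c["color"][:,:,::-1]); print(n,c["camera_matrix"].tolist(),c["k1"],c["R"].tolist(),c["t"])
E
```

```text
pics
0.0187
{'time_s': 0.0, 'joint_positions': array([-8.43104430e+01,  3.02798306e+01,  8.21592832e+01, -4.03342301e-03,
        6.76890362e+01, -1.02278247e+01]), 'qvel': array([ 0.09624232, -0.06108431, -0.02132913, -0.03609024,  0.045857  ,
        0.00871817]), 'tau': array([-8.15218173e-04, -4.40042782e+01, -1.76596177e+01,  6.33046310e-02,
        5.81746758e-02, -1.67866492e-04]), 'position': array([ 0.17133318, -0.60026227,  0.2215463 ]), 'tcp_rot': array([[ 9.61650853e-01,  2.74276420e-01, -2.86542164e-04],
       [ 2.74276368e-01, -9.61648350e-01,  2.21916198e-03],
       [ 3.33111006e-04, -2.21265076e-03, -9.99997497e-01]]), 'force': array([-0.94023334, -0.21969625,  0.89746977]), 'moment': array([-0.02959583,  0.06213892,  0.02233101]), 'grasp_force': 0.0, 'opening': 0.9992608826838306}
side [[415.64845471261106, 0.0, 274.74571881881377], [0.0, 415.64845471261106, 206.8832225365904], [0.0, 0.0, 1.0]] 0.0036449944098149857 [[0.9567527050193404, 0.2905992170171962, -0.013279928733510004], [0.10959986039129141, -0.4023753579674025, -0.9088905005020209], [-0.26946638387818256, 0.868127966586492, -0.41682334578334107]] [-0.56660499  0.04464006  1.20614839]
top [[442.5215586348486, 0.0, 276.9226100091612], [0.0, 442.5215586348486, 205.1352253998533], [0.0, 0.0, 1.0]] 0.018308301800707225 [[-0.11279337830967241, -0.9936015623679643, -0.005795607770633723], [-0.9722449804293889, 0.11156853026977272, -0.20565058007041734], [0.20498134510083452, -0.017561273113949994, -0.9786083230012247]] [0.0967019  0.58113434 1.26526012]
```

View pics/side0.png

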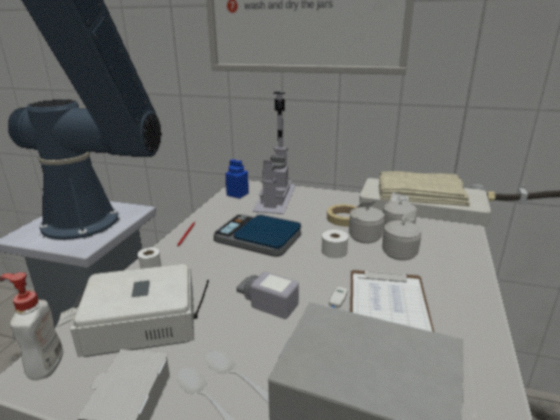

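View pics/top0.png

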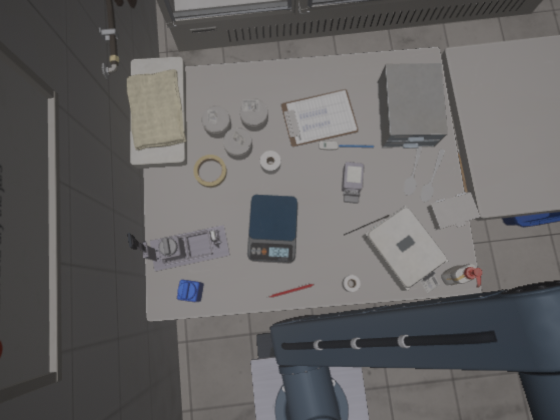

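The side view shows the arm at the left, the scale at (258,232), the carrier with the keeper upright at (278,180), and the lying canister at (270,293). In the top view the canister is at (352,180) with its lid end down towards the robot. The scale plate is at (273,218) and the carrier at (190,248), with the neighbour at (168,246) and the empty nest near (203,243). The blue look-alike is at (189,290); the carrier canister at (168,246) is grey, so that one is the neighbour. I'll enlarge these to measure them.

```bash
cat > h.py <<'E'
import numpy as np, cv2
from rig import bot, viewer
def cap(n,f=None):
    c=viewer.capture(n)
    if f: cv2.imwrite(f"pics/{f}.png",c["color"][:,:,::-1])
    return c
def proj(c,X):
    X=np.atleast_2d(X); p=X@np.array(c["R"]).T+c["t"]; s=p[:,:2]/p[:,2:]
    s=s*(1+c["k1"]*(s**2).sum(1,keepdims=True)); K=np.array(c["camera_matrix"])
    return s*[K[0,0],K[1,1]]+K[:2,2]
def ray(c,uv):
    d=np.array([c["k1"],0,0,0]); s=cv2.undistortPoints(np.array([[uv]],float),np.array(c["camera_matrix"]),d)[0,0]
    R=np.array(c["R"]); return -R.T@c["t"], R.T@np.array([s[0],s[1],1])
def atz(c,uv,z):
    o,d=ray(c,uv); return o+d*(z-o[2])/d[2]
def tri(ca,ua,cb,ub):
    o,d=ray(ca,ua);p,e=ray(cb,ub)
    k=np.linalg.lstsq(np.c_[d,-e],p-o,rcond=None)[0]; a=o+d*k[0];b=p+e*k[1]
    return (a+b)/2,np.linalg.norm(a-b)
def crop(im,x,y,w,h,s): return cv2.resize(im[y:y+h,x:x+w],None,fx=s,fy=s,interpolation=cv2.INTER_CUBIC)
E
python3 - <<'E'
import cv2,numpy as np
from h import crop
t=cv2.imread("pics/top0.png");s=cv2.imread("pics/side0.png")
def g(im): return np.clip(255*(im/255.)**.7,0,255).astype(np.uint8)
a=np.zeros((600,800,3),np.uint8)
a[:300,:500]=crop(t,125,215,100,60,5)      # carrier top
a[300:,:360]=crop(t,240,188,72,60*1,5)[:300] # scale top (y 188..248)
a[:300,500:800]=crop(t,325,150,60,60,5)  # canister top
a[300:,360:480+20]=crop(s,255,85,35,75,4)[:, :140]  # keeper
a[300:,500:800]=crop(s,230,255,75,75,4)
cv2.imwrite("pics/m1.png",g(a))
b=np.zeros((600,800,3),np.uint8)
b[:,:480]=crop(s,225,85,80,100,6)[:, :480]
b[:,480:]=crop(s,240,140,320//6+1,100,6)[:,:320]
b=np.zeros((600,800,3),np.uint8); b[:,:400]=crop(s,245,85,50,75,8); b[:,400:]=crop(s,245,145,50,75,8)
cv2.imwrite("pics/m2.png",g(b))
E
```

```text
(no output)
```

View pics/m1.png

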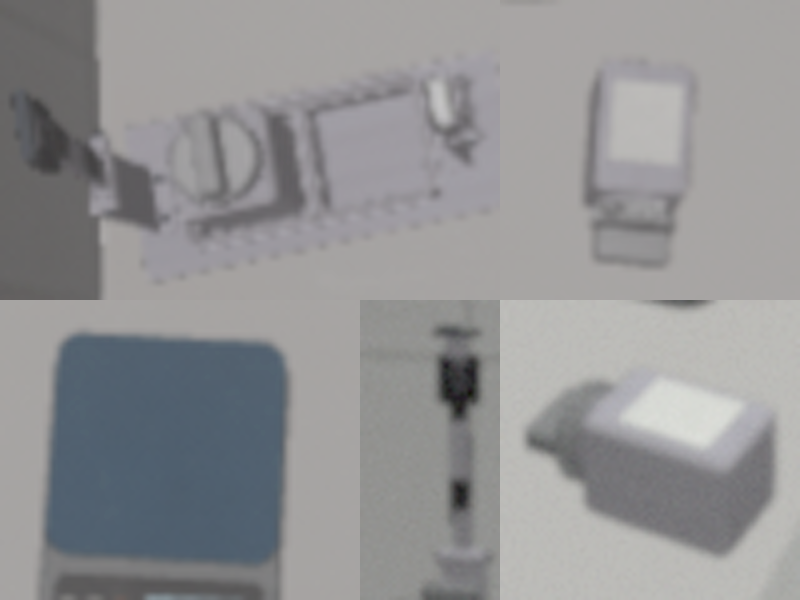

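View pics/m2.png

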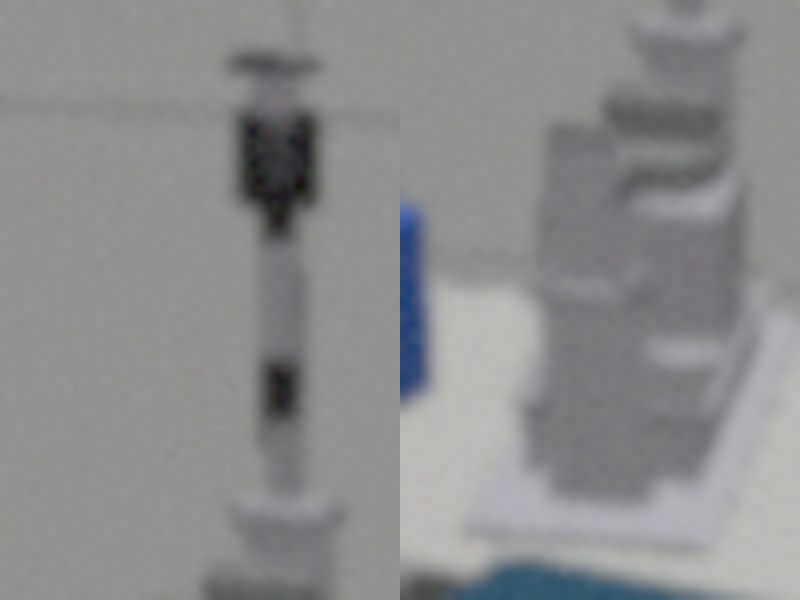

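The montage shows the canister label up with its bar towards the robot, the blue scale plate, and the grey neighbour with its bar across the carrier. The empty nest is beside the catch, and the keeper is upright with its black thumb plate at about (279,105) in the side view. Next I'll fit poses with known-size outlines.

```bash
cat > fit.py <<'E'
from h import *
from scipy.optimize import least_squares
T=cap("top");S=cap("side")
def pose(p,X): 
    c,s=np.cos(p[2]),np.sin(p[2]); X=np.array(X,float); return np.c_[p[0]+c*X[:,0]-s*X[:,1],p[1]+s*X[:,0]+c*X[:,1],X[:,2]]
def fit(obs,p0):
    f=lambda p:np.concatenate([(proj(T if n=="t" else S,pose(p,[X]))[0]-uv) for n,X,uv in obs])
    r=least_squares(f,p0,loss="soft_l1"); return r.x,f(r.x).reshape(-1,2).round(1)
# canister in frame: +x = canister z horizontally (foot->bar), z up. origin foot centre on table
M=lambda x,y:(325+(x-500)/5,150+y/5)
N=lambda x,y:(230+(x-500)/4,255+(y-300)/4)
can=[("t",(0,-.029,.058),M(600,60)),("t",(0,.029,.058),M(694,62)),("t",(.084,.029,.058),M(689,203)),("t",(.084,-.029,.058),M(590,200)),
 ("t",(.122,-.023,.036),M(593,264)),("t",(.122,.023,.036),M(668,266)),
 ("s",(0,-.029,.058),N(777,412)),("s",(0,.029,.0580),N(738,470)),("s",(0,.029,0),N(722,555))]
p=atz(T,(354,162),.058)
a=fit(can,[p[0],p[1],np.pi]); 
if np.any(abs(a[1])>6):
    pass
print("can",a[0],np.degrees(a[0][2]),a[1].tolist())
P=lambda x,y:(240+x/5,188+(y-300)/5)
m=T["color"].astype(int); mk=((m[:,:,2]-m[:,:,0]>14)).astype(np.uint8); mk[:, :240]=0; mk[:,310:]=0; mk[:185]=0; mk[246:]=0
c=max(cv2.findContours(mk,0,1)[0],key=cv2.contourArea); rr=cv2.minAreaRect(c); bx=cv2.boxPoints(rr)
q=np.array([atz(T,u,.035) for u in bx]); print("plate",q.mean(0),np.linalg.norm(q[1]-q[0]),np.linalg.norm(q[2]-q[1]),q.round(3).tolist())
C=lambda x,y:(125+x/5,215+y/5); D=lambda x,y:(245+(x-400)/8,145+y/8)
# carrier: image right=-y(carrier), up=+x
car=[("t",(.048,.116,.01),C(125,122)),("t",(-.048,.116,.01),C(155,282)),
 ("t",(0,.037,.112),C(215,158)),("s",(-.048,-.116,0.01),D(465,528)),("s",(.048,-.116,0.01),D(712,545))]
p=atz(T,C(215,158),.112)
b=fit(car,[p[0],p[1]-.037,0]); print("car",b[0],np.degrees(b[0][2]),b[1].tolist())
np.savez("fit.npz",can=a[0],plate=q.mean(0),car=b[0])
def wire(im,cm,Xs,col,closed=True):
    u=(proj(cm,Xs)*16*1).astype(int)
    cv2.polylines(im,[u.reshape(-1,1,2)],closed,col,1,cv2.LINE_AA,4)
def big(cm,x,y,w,h,s,jobs):
    im=crop(cm["color"][:,:,::-1],x,y,w,h,s)
    for Xs,col in jobs:
        u=((proj(cm,Xs)-[x,y]+.5)*s-.5); cv2.polylines(im,[(u*16).astype(int).reshape(-1,1,2)],True,col,1,cv2.LINE_AA,4)
    return im
sq=lambda x0,x1,y0,y1,z:[(x0,y0,z),(x1,y0,z),(x1,y1,z),(x0,y1,z)]
cj=[(pose(b[0],sq(-.048,.048,-.116,.116,.01)),(0,0,255)),(pose(b[0],sq(-.0315,.0315,-.0685,-.0055,.034)),(0,255,0)),
 (pose(b[0],sq(-.023,.023,.030,.044,.132)),(255,0,0)),(pose(b[0],sq(-.029,.029,.008,.066,.094)),(0,255,255)),(pose(b[0],sq(-.009,.009,.0919,.0921,.139)),(255,0,255))]
nj=[(pose(a[0],sq(0,.084,-.029,.029,.058)),(0,0,255)),(pose(a[0],sq(.102,.122,-.023,.023,.036)),(0,255,0)),(pose(a[0],sq(0,.084,-.029,.029,.0)),(255,0,0))]
z=np.zeros((600,800,3),np.uint8)
z[:300,:500]=big(T,130,215,100,60,5,cj); z[:300,500:]=big(T,325,150,60,60,5,nj)
z[300:,:400]=big(S,240,140,100,75,4,cj); z[300:,400:]=big(S,225,255,100,75,4,nj)
cv2.imwrite("pics/o1.png",z)
E
python3 fit.py
```

```text
can [ 0.69527873 -0.21962533  2.95198956] 169.13654303013507 [[-0.4, -0.4], [-0.2, 0.5], [-0.2, -1.1], [0.4, -1.9], [0.1, -0.7], [0.2, -0.0], [-0.6, -2.9], [-3.8, -1.5], [0.2, 1.8]]
plate [0.55840894 0.04655722 0.035     ] 0.13605943563013825 0.1419989305715295 [[0.503, 0.126, 0.035], [0.637, 0.106, 0.035], [0.614, -0.034, 0.035], [0.48, -0.011, 0.035]]
car [0.50009042 0.30765727 0.12100036] 6.9328101462054565 [[-0.2, 1.0], [-0.7, -0.2], [2.0, -0.9], [-0.6, -0.2], [0.4, -0.4]]
```

View pics/o1.png

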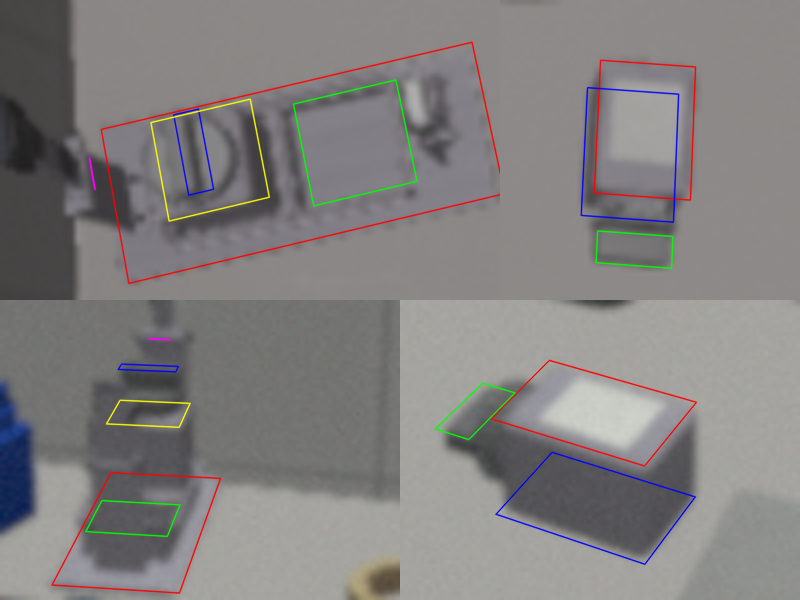

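The overlay shows the canister and carrier outlines agreeing within about 1–2 px in the top view: label face at (354,175), nest at (203,243). Only the lid end is bevelled in the side view. The carrier canister at (168,246) is grey with its bar across, so it is the neighbour. The one at (189,290) is the blue look-alike. Next I'll check clearances around the approach and compute the first moves.

```bash
cat >> h.py <<'E'
from scipy.spatial.transform import Rotation as Ro
def Rt(fwd,yv):  # tool z, approx y
    z=np.array(fwd,float);z/=np.linalg.norm(z);y=np.array(yv,float);y-=z*(y@z);y/=np.linalg.norm(y)
    return np.c_[np.cross(y,z),y,z]
def delta(p,R):
    s=bot.read_state();R0=s["tcp_rot"]
    print("off",(R0.T@(np.array(p)-s["position"])).round(4).tolist(),"dr",np.degrees(Ro.from_matrix(R0.T@R).as_rotvec()).round(2).tolist())
def st():
    s=bot.read_state();print("t",s["time_s"],"p",s["position"].round(4),"z",s["tcp_rot"][:,2].round(3),"y",s["tcp_rot"][:,1].round(3),"F",s["force"].round(1),"op",round(s["opening"],3),"gf",round(s["grasp_force"],1),"j",s["joint_positions"].round(1))
E
python3 - <<'E'
from h import *
T=cap("top");print("box corners",[atz(T,u,.08)[:2].round(3).tolist() for u in [(368,247),(406,209),(445,250),(408,287)]])
print("pen",[atz(T,u,.01)[:2].round(3).tolist() for u in [(345,235),(389,217)]])
F=np.load("fit.npz");c=F["can"];a=np.array([np.cos(c[2]),np.sin(c[2]),0]);f=-a
for t in(30,40):
    th=np.radians(t);z=f*np.cos(th)+[0,0,-np.sin(th)];R=Rt(z,[f[1],-f[0],0])
    tcp=np.r_[c[:2],.029]+a*.114+z*.008
    for d in(.10,0): print(t,d,(tcp-z*d).round(4)); delta(tcp-z*d,R)
    b=tcp-z*.0697
    print("hand corners",[(b+R@np.array([i*.0375,j*.095,0])).round(3).tolist() for i in(-1,1) for j in(-1,1)])
st()
E
```

```text
box corners [[0.432, -0.217], [0.53, -0.345], [0.398, -0.435], [0.307, -0.311]]
pen [[0.482, -0.168], [0.522, -0.31]]
30 0.1 [ 0.5051 -0.1831  0.075 ]
off [0.4354, -0.3099, 0.1475] dr [-14.06, 58.87, 24.24]
30 0 [ 0.5901 -0.1994  0.025 ]
off [0.5127, -0.2708, 0.1974] dr [-14.06, 58.87, 24.24]
hand corners [[0.53, -0.091, 0.027], [0.495, -0.278, 0.027], [0.567, -0.098, 0.092], [0.531, -0.285, 0.092]]
40 0.1 [ 0.5141 -0.1849  0.0881]
off [0.4436, -0.3058, 0.1343] dr [-11.73, 49.07, 25.02]
40 0 [ 0.5893 -0.1993  0.0239]
off [0.512, -0.2712, 0.1986] dr [-11.73, 49.07, 25.02]
hand corners [[0.531, -0.091, 0.04], [0.495, -0.278, 0.04], [0.578, -0.1, 0.097], [0.543, -0.287, 0.097]]
t 0.25 p [ 0.1714 -0.6007  0.2221] z [-0.     0.001 -1.   ] y [ 0.274 -0.962 -0.001] F [ 1.3 -0.1  0.2] op 1.0 gf 0.0 j [-84.3  30.3  82.1  -0.   67.7 -10.2]
```

Run:
```python
from h import *
T=cap("top");S=cap("side")
print("box top",tri(T,(406,209),S,(193,312)),tri(T,(406,209),S,(190,268)),tri(T,(445,250),S,(193,312)))
F=np.load("fit.npz");c=F["can"];a=np.array([np.cos(c[2]),np.sin(c[2]),0]);f=-a
# bar tip near-corner check
print("bar",tri(T,(325+(668-500)/5,150+266/5),S,(236.75,288.75)), "model",np.r_[c[:2],.036]+a*.122+np.array([-a[1],a[0],0])*.023,np.r_[c[:2],.036]+a*.122-np.array([-a[1],a[0],0])*.023)
for t in(55,):
    th=np.radians(t);z=f*np.cos(th)+[0,0,-np.sin(th)];R=Rt(z,[f[1],-f[0],0])
    tcp=np.r_[c[:2],.029]+a*.115+z*.009
    print("R",R.round(3).tolist())
    for d in(.12,0): print(t,d,(tcp-z*d).round(4)); delta(tcp-z*d,R)
```

```text
box top (array([ 0.53921138, -0.34641101,  0.06197108]), np.float64(0.015470010571124255)) (array([ 0.52776548, -0.32255119,  0.13672955]), np.float64(0.01779159209070674)) (array([ 0.47511309, -0.39214502,  0.08185399]), np.float64(0.17423626586443017))
bar (array([ 0.57481127, -0.21834665,  0.03057104]), np.float64(0.0058846740077310895)) model [ 0.57113029 -0.21921992  0.036     ] [ 0.57979987 -0.17404428  0.036     ]
R [[0.804, -0.188, 0.563], [-0.154, -0.982, -0.108], [0.574, 0.0, -0.819]]
55 0.12 [ 0.5198 -0.186   0.1199]
off [0.4488, -0.3034, 0.1026] dr [-8.21, 34.35, 25.93]
55 0 [ 0.5874 -0.1989  0.0216]
off [0.5103, -0.2723, 0.2009] dr [-8.21, 34.35, 25.93]
```

Emit:
{"api": "servo_tool", "payload": {
  "targets": [
    {"offset": [0, 0, -0.04], "dr": [0, 0, 0]},
    {"offset": [0, 0, -0.08], "dr": [0, 0, 0]},
    {"offset": [0, 0, -0.12], "dr": [0, 0, 0]},
    {"offset": [0.03, -0.02, -0.12], "dr": [0, 0, 0]},
    {"offset": [0.06, -0.04, -0.12], "dr": [0, 0, 2]},
    {"offset": [0.09, -0.06, -0.12], "dr": [0, 0, 4]},
    {"offset": [0.12, -0.08, -0.12], "dr": [0, 0, 6]},
    {"offset": [0.15, -0.1, -0.12], "dr": [0, 0, 8]},
    {"offset": [0.18, -0.12, -0.12], "dr": [-1, 3, 10]},
    {"offset": [0.21, -0.14, -0.12], "dr": [-2, 6, 12]},
    {"offset": [0.24, -0.16, -0.12], "dr": [-3, 9, 14]},
    {"offset": [0.27, -0.18, -0.12], "dr": [-4, 12, 16]},
    {"offset": [0.3, -0.2, -0.12], "dr": [-5, 15, 18]},
    {"offset": [0.33, -0.225, -0.1], "dr": [-6, 20, 20]},
    {"offset": [0.36, -0.25, -0.07], "dr": [-7, 25, 22]},
    {"offset": [0.39, -0.27, -0.04], "dr": [-8, 30, 24]},
    {"offset": [0.42, -0.29, -0.01], "dr": [-8.2, 34.3, 26]},
    {"offset": [0.449, -0.303, 0.02], "dr": [-8.2, 34.3, 26]},
    {"offset": [0.449, -0.303, 0.02], "dr": [-8.2, 34.3, 26]}
  ],
  "gripper": -1
}}

```text
time_s: 1.93
position: [0.5189, -0.1847, 0.2009]
tcp_rot: [[0.806, -0.192, 0.56], [-0.157, -0.981, -0.109], [0.571, -0.0, -0.821]]
force: [1.5, -1.1, 1.3]
opening: 0.999
grasp_force: 0.0
```

Run:
```python
from h import *
st()
R=np.array([[0.804,-0.188,0.563],[-0.154,-0.982,-0.108],[0.574,0,-0.819]])
p=np.array([.589,-.199,.022])
for d in(.10,0):delta(p-R[:,2]*d,R)
```

```text
t 1.9333 p [ 0.5189 -0.1847  0.2009] z [ 0.56  -0.109 -0.821] y [-0.192 -0.981 -0.   ] F [ 1.5 -1.1  1.3] op 0.999 gf 0.0 j [-40.5  20.1 120.5  63.8  18.3   2.5]
off [-0.0437, 0.0008, 0.0877] dr [0.1, 0.19, -0.17]
off [-0.0434, 0.0006, 0.1877] dr [0.1, 0.19, -0.17]
```

Emit:
{"api": "servo_tool", "payload": {
  "targets": [
    {"offset": [-0.015, 0, 0.03], "dr": [0, 0, 0]},
    {"offset": [-0.03, 0, 0.06], "dr": [0, 0, 0]},
    {"offset": [-0.0435, 0.0005, 0.088], "dr": [0, 0, 0]},
    {"offset": [-0.0435, 0.0005, 0.11], "dr": [0, 0, 0]},
    {"offset": [-0.0435, 0.0005, 0.13], "dr": [0, 0, 0]},
    {"offset": [-0.0435, 0.0005, 0.145], "dr": [0, 0, 0]},
    {"offset": [-0.0435, 0.0005, 0.155], "dr": [0, 0, 0]},
    {"offset": [-0.0435, 0.0005, 0.155], "dr": [0, 0, 0]}
  ]
}}

```text
time_s: 2.6
position: [0.5731, -0.1975, 0.0468]
tcp_rot: [[0.806, -0.19, 0.56], [-0.157, -0.982, -0.107], [0.57, -0.001, -0.822]]
force: [-0.3, 0.9, -0.8]
opening: 0.998
grasp_force: 0.0
```

Run:
```python
from h import *
st()
R=np.array([[0.804,-0.188,0.563],[-0.154,-0.982,-0.108],[0.574,0,-0.819]])
p=np.array([.589,-.199,.022])
for d in(0,):delta(p-R[:,2]*d,R)
T=cap("top");S=cap("side")
z=np.zeros((480,800,3),np.uint8);z[:,:400]=crop(T["color"][:,:,::-1],310,150,80,96,5)[:,:400];z[:,400:]=crop(S["color"][:,:,::-1],220,240,80,96,5)
cv2.imwrite("pics/g1.png",z)
```

```text
t 2.6 p [ 0.5731 -0.1975  0.0468] z [ 0.56  -0.107 -0.822] y [-0.19  -0.982 -0.001] F [-0.3  0.9 -0.8] op 0.998 gf 0.0 j [-37.1  42.9 118.1 130.5  19.3 -64. ]
off [-0.001, -0.0015, 0.0295] dr [0.0, 0.25, -0.13]
```

View pics/g1.png

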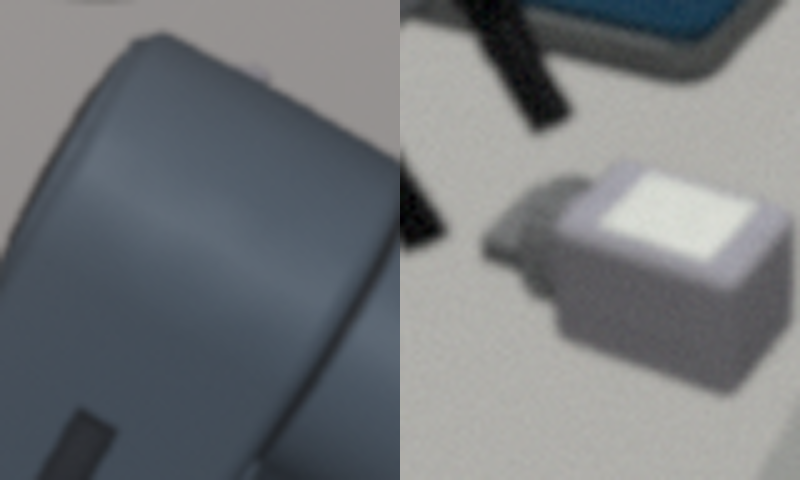

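The crop shows both fingertips above and before the bar, at about (330,265) and (306,287) in the side frame, straddling it. The bar end is at (317–330, 280–292).

Run:
```python
from h import *
s=bot.read_state();S=cap("side");y=s["tcp_rot"][:,1]
f=lambda u:((u-[220,240]+.5)*5+[400,0]).round(0).tolist()
for p in (s["position"],np.array([.589,-.199,.022])):
    print([f(proj(S,p+k*y)[0]) for k in(-.051,-.0435,0,.0435,.051)])
F=np.load("fit.npz");c=F["can"];a=np.array([np.cos(c[2]),np.sin(c[2]),0]);l=np.array([-a[1],a[0],0])
print("model bar end",[f(proj(S,np.r_[c[:2],zz]+a*.122+l*k)[0]) for k in(-.023,.023) for zz in(.022,.036)])
```

```text
[[553.0, 118.0], [544.0, 126.0], [490.0, 178.0], [431.0, 233.0], [420.0, 243.0]]
[[590.0, 181.0], [582.0, 190.0], [529.0, 243.0], [472.0, 301.0], [462.0, 312.0]]
model bar end [[530.0, 207.0], [528.0, 179.0], [471.0, 265.0], [469.0, 236.0]]
```

Emit:
{"api": "servo_tool", "payload": {
  "targets": [
    {"offset": [0.001, -0.001, 0.01], "dr": [0, 0, 0]},
    {"offset": [0.002, -0.001, 0.02], "dr": [0, 0, 0]},
    {"offset": [0.002, -0.001, 0.027], "dr": [0, 0, 0]},
    {"offset": [0.002, -0.001, 0.032], "dr": [0, 0, 0]},
    {"offset": [0.002, -0.001, 0.032], "dr": [0, 0, 0]},
    {"offset": [0.002, -0.001, 0.032], "dr": [0, 0, 0]}
  ]
}}

```text
time_s: 3.25
position: [0.5935, -0.2, 0.0262]
tcp_rot: [[0.803, -0.188, 0.565], [-0.153, -0.982, -0.109], [0.576, 0.001, -0.818]]
force: [4.6, 0.6, 1.4]
opening: 0.995
grasp_force: 0.0
```

Emit:
{"api": "servo_tool", "payload": {
  "targets": [
    {"offset": [0, 0, 0], "dr": [0, 0, 0]},
    {"offset": [0, 0, 0], "dr": [0, 0, 0]},
    {"offset": [0, 0, 0], "dr": [0, 0, 0]},
    {"offset": [0, 0, 0], "dr": [0, 0, 0]},
    {"offset": [0, 0, 0], "dr": [0, 0, 0]},
    {"offset": [0, 0, 0], "dr": [0, 0, 0]},
    {"offset": [0, 0, 0], "dr": [0, 0, 0]},
    {"offset": [0, 0, 0], "dr": [0, 0, 0]},
    {"offset": [0, 0, 0], "dr": [0, 0, 0]},
    {"offset": [0, 0, 0], "dr": [0, 0, 0]}
  ],
  "gripper": 1
}}

```text
time_s: 4.08
position: [0.5932, -0.1999, 0.0264]
tcp_rot: [[0.803, -0.188, 0.565], [-0.153, -0.982, -0.109], [0.575, 0.001, -0.818]]
force: [4.7, 0.7, 0.0]
opening: 0.535
grasp_force: 28.8
```

Run:
```python
from h import *
st()
```

```text
t 4.0833 p [ 0.5932 -0.1999  0.0264] z [ 0.565 -0.109 -0.818] y [-0.188 -0.982  0.001] F [4.7 0.7 0. ] op 0.535 gf 28.8 j [-35.8  45.8 115.6 133.9  19.7 -66.6]
```

The opening of 46.5 mm matches the bar length, so the grasp is good. Next I'll lift, then turn.

Emit:
{"api": "servo_tool", "payload": {
  "targets": [
    {"offset": [0.006, 0, -0.008], "dr": [0, 0, 0]},
    {"offset": [0.015, 0, -0.021], "dr": [0, 0, 0]},
    {"offset": [0.026, 0, -0.037], "dr": [0, 0, 0]},
    {"offset": [0.038, 0, -0.054], "dr": [0, -2, 0]},
    {"offset": [0.05, 0, -0.071], "dr": [0, -4, 0]},
    {"offset": [0.062, 0, -0.088], "dr": [0, -7, 0]},
    {"offset": [0.074, 0, -0.105], "dr": [0, -10, 0]},
    {"offset": [0.086, 0, -0.122], "dr": [0, -14, 0]},
    {"offset": [0.098, 0, -0.139], "dr": [0, -18, 0]},
    {"offset": [0.109, 0, -0.155], "dr": [0, -22, 0]},
    {"offset": [0.109, 0, -0.155], "dr": [0, -26, 0]},
    {"offset": [0.109, 0, -0.155], "dr": [0, -30, 0]},
    {"offset": [0.109, 0, -0.155], "dr": [0, -34, 0]},
    {"offset": [0.109, 0, -0.155], "dr": [0, -34, 0]}
  ]
}}

```text
time_s: 5.25
position: [0.5895, -0.2015, 0.2167]
tcp_rot: [[0.967, -0.17, 0.188], [-0.174, -0.985, 0.007], [0.184, -0.039, -0.982]]
force: [2.8, 0.5, -3.2]
opening: 0.526
grasp_force: 28.0
```

Run:
```python
from h import *
st()
T=cap("top");S=cap("side")
z=np.zeros((480,800,3),np.uint8);z[:,:400]=crop(T["color"][:,:,::-1],310,130,80,96,5)[:,:400];z[:,400:]=crop(S["color"][:,:,::-1],210,170,133,160,3)[:480,:399][:, :400] if 0 else cv2.resize(S["color"][150:342,190:350,::-1],(400,480))
cv2.imwrite("pics/g2.png",z)
```

```text
t 5.25 p [ 0.5895 -0.2015  0.2167] z [ 0.188  0.007 -0.982] y [-0.17  -0.985 -0.039] F [ 2.8  0.5 -3.2] op 0.526 gf 28.0 j [-32.2  26.7  90.9   7.6  53.6  63.8]
```

View pics/g2.png

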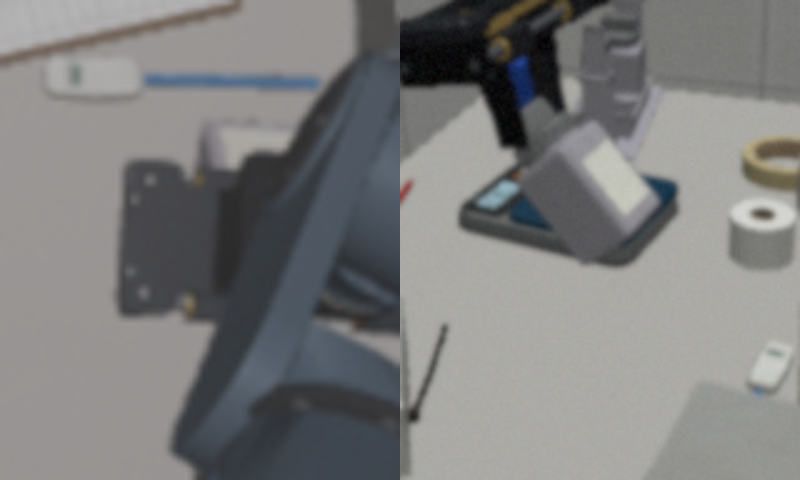

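The canister is held above the table near the scale, hanging at a slant; the foot's lowest corner is at about (268,255) in the side view. I'll estimate its tilt.

```bash
cat > tilt.py <<'E'
from h import *
from scipy.optimize import least_squares
S=cap("side");s=bot.read_state()
def run(obs,fyaw=None):
    f=np.array([s["tcp_rot"][1,1]*-1,s["tcp_rot"][0,1],0]) # horizontal fwd perpendicular to tool y
    f/=np.linalg.norm(f)
    lat=np.array([-f[1],f[0],0])
    def model(q):
        t=q[0]; foot=f*np.cos(t)-np.array([0,0,np.sin(t)])  # bar->foot
        up=np.cross(lat,foot)*-1; up=up if (t>1.57 or up[2]>0) else -up
        b=s["position"]+f*q[1]+np.array([0,0,q[2]])
        return lambda X:b+foot*(.112-X[2])+np.array(up)*X[0]+lat*X[1]
    fun=lambda q:np.concatenate([(proj(S,model(q)(np.array(X)))[0]-u) for X,u in obs]+[np.array(q[1:])*300])
    r=least_squares(fun,[1.,0,0]);print("tilt below horiz",np.degrees(r.x[0]),r.x,r.fun.round(1),"tool pitch below horiz",np.degrees(np.arctan2(-s["tcp_rot"][2,2],s["tcp_rot"][:,2]@f)))
    foot=f*np.cos(r.x[0])-np.array([0,0,np.sin(r.x[0])]); print("f",f)
    return r.x
E
python3 - <<'E'
from tilt import *
st()
m=lambda x,y:(190+(x-400)/2.5,150+y/2.5)
# canister: X=(x label/up,y lateral(+ left),z)
run([((-.029,-.029,0),m(590,262)),((.029,-.029,0),m(660,207)),((-.029,-.029,.084),m(523,182)),((.029,-.029,.084),m(601,122))])
E
```

```text
t 5.4 p [ 0.5943 -0.2004  0.2159] z [ 0.2   0.01 -0.98] y [-0.163 -0.986 -0.043] F [-0.6  0.  -3.5] op 0.529 gf 28.3 j [-32.1  26.9  90.8   8.3  53.   63.1]
tilt below horiz 43.68169718108272 [0.76238944 0.01277181 0.02369756] [ 6.1 -0.9 -1.8  5.4  2.7 -3.6 -9.8  3.2  3.8  7.1] tool pitch below horiz 78.67654981885296
f [ 0.98664463 -0.16288759  0.        ]
```

Run:
```python
from h import *
st()
f=np.array([.982,-.188,0])
for t in(122,):
    th=np.radians(t);z=f*np.cos(th)-np.array([0,0,np.sin(th)]);R=Rt(z,[f[1],-f[0],0])
    bar=np.array([.558,.047,.035+.115+.05]); print((bar+z*.009).round(4)); delta(bar+z*.009,R)
```

```text
t 5.4 p [ 0.5943 -0.2004  0.2159] z [ 0.2   0.01 -0.98] y [-0.163 -0.986 -0.043] F [-0.6  0.  -3.5] op 0.529 gf 28.3 j [-32.1  26.9  90.8   8.3  53.   63.1]
[0.5533 0.0479 0.1924]
off [-0.0859, -0.2371, 0.0172] dr [-2.21, -43.27, 1.93]
```

Emit:
{"api": "servo_tool", "payload": {
  "targets": [
    {"offset": [0, -0.01, -0.01], "dr": [0, -3, 0]},
    {"offset": [0, -0.025, -0.02], "dr": [-0.2, -6, 0.2]},
    {"offset": [-0.005, -0.04, -0.025], "dr": [-0.4, -9, 0.4]},
    {"offset": [-0.01, -0.06, -0.025], "dr": [-0.6, -12, 0.6]},
    {"offset": [-0.02, -0.08, -0.025], "dr": [-0.8, -15, 0.8]},
    {"offset": [-0.03, -0.1, -0.025], "dr": [-1, -18, 1]},
    {"offset": [-0.04, -0.12, -0.025], "dr": [-1.2, -21, 1.2]},
    {"offset": [-0.05, -0.14, -0.025], "dr": [-1.4, -24, 1.4]},
    {"offset": [-0.055, -0.16, -0.025], "dr": [-1.6, -28, 1.5]},
    {"offset": [-0.06, -0.18, -0.025], "dr": [-1.7, -32, 1.6]},
    {"offset": [-0.07, -0.2, -0.025], "dr": [-1.9, -36, 1.7]},
    {"offset": [-0.08, -0.22, -0.02], "dr": [-2, -40, 1.8]},
    {"offset": [-0.086, -0.237, -0.01], "dr": [-2.2, -43.3, 1.9]},
    {"offset": [-0.086, -0.237, -0.01], "dr": [-2.2, -43.3, 1.9]},
    {"offset": [-0.086, -0.237, -0.01], "dr": [-2.2, -43.3, 1.9]},
    {"offset": [-0.086, -0.237, -0.01], "dr": [-2.2, -43.3, 1.9]}
  ]
}}

```text
time_s: 6.73
position: [0.5447, 0.0482, 0.2168]
tcp_rot: [[0.828, -0.188, -0.528], [-0.157, -0.982, 0.103], [-0.538, -0.002, -0.843]]
force: [-0.5, -0.3, -3.0]
opening: 0.525
grasp_force: 28.6
```

Run:
```python
from h import *
st()
T=cap("top");S=cap("side")
z=np.zeros((480,800,3),np.uint8);z[:,:400]=cv2.resize(T["color"][130:322,200:360,::-1],(400,480));z[:,400:]=cv2.resize(S["color"][120:312,180:340,::-1],(400,480))
cv2.imwrite("pics/g3.png",z)
```

```text
t 6.7333 p [0.5447 0.0482 0.2168] z [-0.528  0.103 -0.843] y [-0.188 -0.982 -0.002] F [-0.5 -0.3 -3. ] op 0.525 gf 28.6 j [ -7.7  39.8  72.1   1.8 100.6  92.9]
```

View pics/g3.png

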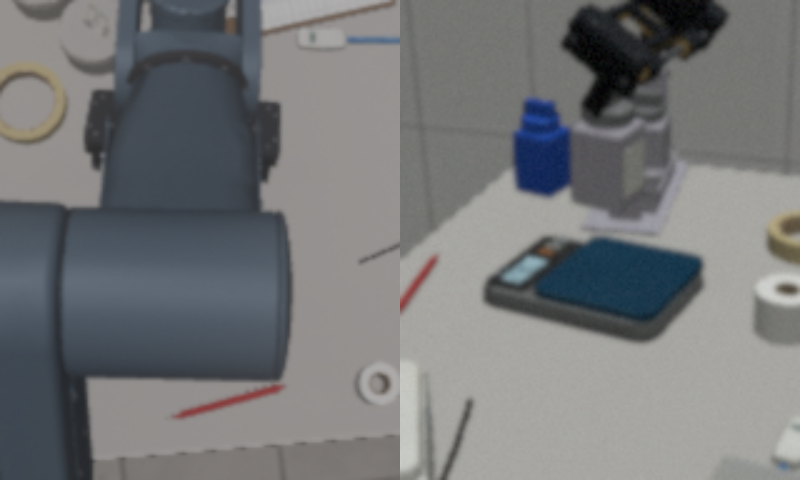

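The canister hangs close to upright behind the scale plate, body at (610,165) in the crop and (264,186) in the side view. I'll measure the edge directions against a true vertical and locate the canister relative to the plate.

Run:
```python
from h import *
S=cap("side");s=bot.read_state();z=s["tcp_rot"][:,2]
b=s["position"]-z*.009
f=np.array([.982,-.188,0]);l=np.array([.188,.982,0])
g=lambda X:((proj(S,X)[0]-[180,120])*2.5+[400,0]).round(0).tolist()
for tl in(0,-8,8):
    t=np.radians(tl);u=np.array([0,0,1])*np.cos(t)+f*np.sin(t);fx=f*np.cos(t)-np.array([0,0,1])*np.sin(t)
    print(tl,[(k,g(b+u*(h-.113)+fx*i*.029-l*.029)) for k,i in(("L",-1),("R",1)) for h in(0,.084)], "barTop",g(b+u*.009))
im=cv2.resize(S["color"][120:312,180:340,::-1],None,fx=2.5,fy=2.5,interpolation=cv2.INTER_CUBIC)
gr=cv2.cvtColor(im,cv2.COLOR_BGR2GRAY).astype(float)
gx=np.abs(cv2.Sobel(gr,cv2.CV_64F,1,0,ksize=5))
for y in range(125,215,10): print(y,"left",400+160+int(np.argmax(gx[y,160:195])))
gy=np.abs(cv2.Sobel(gr,cv2.CV_64F,0,1,ksize=5))
for x in range(180,250,10): print(x+400,"bottom",190+int(np.argmax(gy[190:235,x])))
```

```text
0 [('L', [570.0, 206.0]), ('L', [567.0, 126.0]), ('R', [621.0, 216.0]), ('R', [619.0, 135.0])] barTop [606.0, 84.0]
-8 [('L', [584.0, 211.0]), ('L', [571.0, 131.0]), ('R', [635.0, 215.0]), ('R', [623.0, 132.0])] barTop [605.0, 84.0]
8 [('L', [557.0, 198.0]), ('L', [563.0, 122.0]), ('R', [607.0, 216.0]), ('R', [615.0, 139.0])] barTop [608.0, 85.0]
125 left 560
135 left 571
145 left 570
155 left 570
165 left 570
175 left 570
185 left 565
195 left 570
205 left 589
580 bottom 203
590 bottom 206
600 bottom 209
610 bottom 218
620 bottom 218
630 bottom 219
640 bottom 220
```

Emit:
{"api": "servo_tool", "payload": {
  "targets": [
    {"offset": [0.01, 0, 0.008], "dr": [0, 1, 0]},
    {"offset": [0.02, -0.001, 0.018], "dr": [0, 2, 0]},
    {"offset": [0.03, -0.002, 0.031], "dr": [0, 2, 0]},
    {"offset": [0.04, -0.002, 0.041], "dr": [0, 2, 0]},
    {"offset": [0.0454, -0.002, 0.0493], "dr": [0, 2, 0]},
    {"offset": [0.0464, -0.002, 0.051], "dr": [0, 2, 0]},
    {"offset": [0.0475, -0.002, 0.0527], "dr": [0, 2, 0]},
    {"offset": [0.0475, -0.002, 0.0527], "dr": [0, 2, 0]},
    {"offset": [0.0475, -0.002, 0.0527], "dr": [0, 2, 0]}
  ]
}}

```text
time_s: 7.63
position: [0.5586, 0.0477, 0.1494]
tcp_rot: [[0.848, -0.188, -0.496], [-0.162, -0.982, 0.096], [-0.505, -0.001, -0.863]]
force: [0.3, -0.3, -2.1]
opening: 0.526
grasp_force: 28.6
```

Run:
```python
from h import *
st()
```

```text
t 7.6333 p [0.5586 0.0477 0.1494] z [-0.496  0.096 -0.863] y [-0.188 -0.982 -0.001] F [ 0.3 -0.3 -2.1] op 0.526 gf 28.6 j [-7.5 44.  73.8  1.7 92.4 93. ]
```

Emit:
{"api": "servo_tool", "payload": {
  "targets": [
    {"offset": [0, 0, 0.002], "dr": [0, 0, 0]},
    {"offset": [0, 0.001, 0.004], "dr": [0, 0, 0]},
    {"offset": [0, 0.001, 0.006], "dr": [0, 0, 0]},
    {"offset": [0, 0.001, 0.0075], "dr": [0, 0, 0]},
    {"offset": [0.0003, 0.001, 0.0085], "dr": [0, 0, 0]},
    {"offset": [0.0003, 0.001, 0.0085], "dr": [0, 0, 0]},
    {"offset": [0.0003, 0.001, 0.0085], "dr": [0, 0, 0]}
  ]
}}

```text
time_s: 8.22
position: [0.554, 0.0476, 0.1413]
tcp_rot: [[0.847, -0.188, -0.497], [-0.162, -0.982, 0.096], [-0.506, -0.0, -0.862]]
force: [-1.5, -0.7, -1.9]
opening: 0.532
grasp_force: 28.6
```

Emit:
{"api": "servo_tool", "payload": {
  "targets": [
    {"offset": [0.0005, 0, 0.0009], "dr": [0, 0, 0]},
    {"offset": [0.001, 0, 0.0018], "dr": [0, 0, 0]},
    {"offset": [0.0015, 0, 0.0026], "dr": [0, 0, 0]},
    {"offset": [0.0015, 0, 0.0026], "dr": [0, 0, 0]}
  ]
}}

```text
time_s: 8.55
position: [0.5542, 0.0476, 0.1384]
tcp_rot: [[0.847, -0.188, -0.497], [-0.162, -0.982, 0.096], [-0.506, -0.001, -0.863]]
force: [-0.2, -0.4, -1.7]
opening: 0.528
grasp_force: 28.6
```

Run:
```python
from h import *
st()
S=cap("side")
cv2.imwrite("pics/g4.png",cv2.resize(S["color"][130:274,200:340,::-1],None,fx=4,fy=4,interpolation=cv2.INTER_CUBIC))
```

```text
t 8.55 p [0.5542 0.0476 0.1384] z [-0.497  0.096 -0.863] y [-0.188 -0.982 -0.001] F [-0.2 -0.4 -1.7] op 0.528 gf 28.6 j [-7.6 44.5 74.9  1.7 91.  92.9]
```

View pics/g4.png

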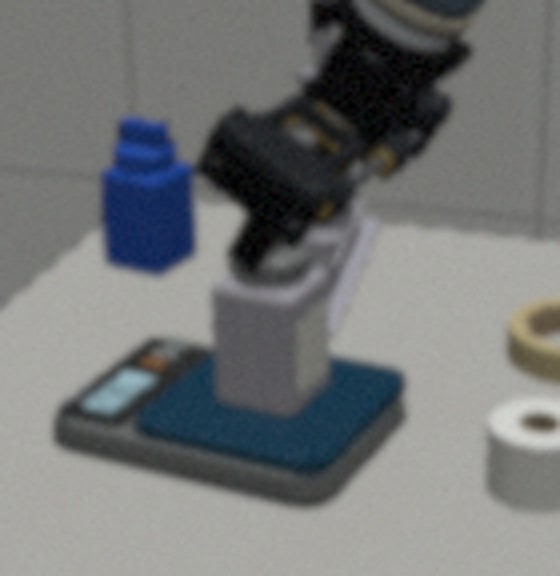

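The canister is upright over the middle of the plate, with its foot corner at about (274,233) in the side view, at or just above the plate. I'll check the gap numerically.

Run:
```python
from h import *
S=cap("side");s=bot.read_state();b=s["position"]-s["tcp_rot"][:,2]*.009
f=np.array([.982,-.188,0]);l=np.array([.188,.982,0])
for z in(.035,.04,.045):
  print(z,[proj(S,np.r_[b[:2],z]+f*i*.029-l*.029)[0].round(1).tolist() for i in(-1,1)])
im=cv2.resize(S["color"],None,fx=4,fy=4,interpolation=cv2.INTER_CUBIC).astype(float)
for u in(258,262,266,270):
  c=im[int(210*4):int(245*4),u*4:u*4+6].mean(1); g=c[:,0]-c[:,2]  # blue minus... 
  k=np.argmax(np.convolve(g,[1]*6+[-1]*6,"valid")*np.array(1)); k2=np.argmin(np.convolve(g,[1]*6+[-1]*6,"valid")); print(u,210+(k+6)/4,210+(k2+6)/4)
```

```text
0.035 [[252.2, 230.5], [272.0, 235.3]]
0.04 [[252.1, 228.8], [272.0, 233.5]]
0.045 [[252.0, 227.0], [272.0, 231.8]]
258 243.25 231.75
262 243.5 232.5
266 243.5 233.5
270 243.5 234.5
```

Emit:
{"api": "servo_tool", "payload": {
  "targets": [
    {"offset": [0.0003, 0, 0.0005], "dr": [0, 0, 0]},
    {"offset": [0.0005, 0, 0.0009], "dr": [0, 0, 0]},
    {"offset": [0.0008, 0, 0.0013], "dr": [0, 0, 0]},
    {"offset": [0.001, 0, 0.0017], "dr": [0, 0, 0]},
    {"offset": [0.001, 0, 0.0017], "dr": [0, 0, 0]}
  ]
}}

```text
time_s: 9.07
position: [0.5543, 0.0476, 0.1383]
tcp_rot: [[0.847, -0.188, -0.497], [-0.162, -0.982, 0.096], [-0.506, -0.001, -0.863]]
force: [0.8, 0.3, 8.4]
opening: 0.522
grasp_force: 28.7
```

Emit:
{"api": "servo_tool", "payload": {
  "targets": [
    {"offset": [-0.0005, 0, -0.0009], "dr": [0, 0, 0]},
    {"offset": [-0.0006, 0, -0.001], "dr": [0, 0, 0]}
  ]
}}

```text
time_s: 9.23
position: [0.5543, 0.0476, 0.1383]
tcp_rot: [[0.847, -0.188, -0.496], [-0.162, -0.982, 0.096], [-0.506, -0.0, -0.863]]
force: [1.4, 0.1, 4.4]
opening: 0.524
grasp_force: 28.6
```

Emit:
{"api": "servo_tool", "payload": {
  "targets": [
    {"offset": [0, 0, 0], "dr": [0, 0, 0]},
    {"offset": [0, 0, 0], "dr": [0, 0, 0]},
    {"offset": [0, 0, 0], "dr": [0, 0, 0]},
    {"offset": [0, 0, 0], "dr": [0, 0, 0]},
    {"offset": [0, 0, 0], "dr": [0, 0, 0]},
    {"offset": [0, 0, 0], "dr": [0, 0, 0]},
    {"offset": [0, 0, -0.004], "dr": [0, 0, 0]},
    {"offset": [0, 0, -0.012], "dr": [0, 0, 0]},
    {"offset": [0, 0, -0.024], "dr": [0, 0, 0]},
    {"offset": [0, 0, -0.04], "dr": [0, 0, 0]},
    {"offset": [0, 0, -0.06], "dr": [0, 0, 0]},
    {"offset": [0, 0, -0.08], "dr": [0, 0, 0]},
    {"offset": [0, 0, -0.1], "dr": [0, 0, 0]},
    {"offset": [0, 0, -0.1], "dr": [0, 0, 0]}
  ],
  "gripper": -1
}}

```text
time_s: 10.4
position: [0.6076, 0.0372, 0.2276]
tcp_rot: [[0.852, -0.189, -0.488], [-0.163, -0.982, 0.095], [-0.497, -0.001, -0.868]]
force: [0.2, -0.4, 0.5]
opening: 0.999
grasp_force: 0.0
```

Run:
```python
from h import *
st()
S=cap("side");T=cap("top")
np.savez("after.npz",S=S["color"],T=T["color"])
# edges of canister in side view for all columns near foot
im=cv2.resize(S["color"],None,fx=4,fy=4,interpolation=cv2.INTER_CUBIC).astype(float)
for u in(254,258,262,266,270,274,278):
  c=im[840:980,u*4:u*4+6].mean(1); g=c[:,0]-c[:,2]; k2=np.argmin(np.convolve(g,[1]*6+[-1]*6,"valid")); print(u,210+(k2+6)/4)
g=im.mean(2)
for v in(205,210,215,220,225):
  r=g[v*4:v*4+6].mean(0); d=np.abs(np.convolve(r,[1]*5+[-1]*5,"valid")); 
  L=d[244*4:258*4];Rr=d[275*4:290*4];M=d[265*4:280*4]; print(v,244+(np.argmax(L)+5)/4,275+(np.argmax(Rr)+5)/4,265+(np.argmax(M)+5)/4)
```

```text
t 10.4 p [0.6076 0.0372 0.2276] z [-0.488  0.095 -0.868] y [-0.189 -0.982 -0.001] F [ 0.2 -0.4  0.5] op 0.999 gf 0.0 j [ -7.8  42.9  62.2   1.6 104.7  93. ]
254 230.5
258 231.5
262 232.75
266 233.5
270 234.25
274 233.5
278 229.25
205 253.5 282.5 274.5
210 253.25 282.0 281.0
215 253.75 282.0 281.0
220 254.0 281.75 281.0
225 254.0 281.25 281.0
```

The canister stands upright and centred on the plate. While it is weighed I'll reorient above it to grip the bar across its thickness.

Run:
```python
from h import *
delta([.559,.047,.235],Rt([0,0,-1],[.982,-.188,0]))
```

```text
off [-0.0452, -0.0005, 0.014] dr [-23.77, 23.72, -87.72]
```

Emit:
{"api": "servo_tool", "payload": {
  "targets": [
    {"offset": [0, 0, -0.02], "dr": [0, 0, 0]},
    {"offset": [0, 0, -0.02], "dr": [-1.6, 1.6, -5.8]},
    {"offset": [-0.005, 0, -0.02], "dr": [-3.2, 3.2, -11.7]},
    {"offset": [-0.01, 0, -0.02], "dr": [-4.8, 4.7, -17.5]},
    {"offset": [-0.015, 0, -0.02], "dr": [-6.3, 6.3, -23.4]},
    {"offset": [-0.02, 0, -0.015], "dr": [-7.9, 7.9, -29.2]},
    {"offset": [-0.025, 0, -0.01], "dr": [-9.5, 9.5, -35.1]},
    {"offset": [-0.03, 0, -0.005], "dr": [-11.1, 11.1, -40.9]},
    {"offset": [-0.035, 0, 0], "dr": [-12.7, 12.7, -46.8]},
    {"offset": [-0.04, 0, 0.005], "dr": [-14.3, 14.2, -52.6]},
    {"offset": [-0.045, -0.0005, 0.01], "dr": [-15.8, 15.8, -58.5]},
    {"offset": [-0.045, -0.0005, 0.014], "dr": [-17.4, 17.4, -64.3]},
    {"offset": [-0.045, -0.0005, 0.014], "dr": [-19, 19, -70.2]},
    {"offset": [-0.045, -0.0005, 0.014], "dr": [-20.6, 20.6, -76]},
    {"offset": [-0.045, -0.0005, 0.014], "dr": [-22.2, 22.1, -81.9]},
    {"offset": [-0.045, -0.0005, 0.014], "dr": [-23.8, 23.7, -87.7]},
    {"offset": [-0.045, -0.0005, 0.014], "dr": [-23.8, 23.7, -87.7]},
    {"offset": [-0.045, -0.0005, 0.014], "dr": [-23.8, 23.7, -87.7]},
    {"offset": [-0.045, -0.0005, 0.014], "dr": [-23.8, 23.7, -87.7]}
  ]
}}

```text
time_s: 12.08
position: [0.5583, 0.0472, 0.2339]
tcp_rot: [[0.19, 0.982, -0.004], [0.982, -0.19, -0.0], [-0.001, -0.003, -1.0]]
force: [0.3, 0.6, -0.2]
opening: 0.998
grasp_force: 0.0
```

Run:
```python
from h import *
st()
delta([.559,.047,.141],Rt([0,0,-1],[.982,-.188,0]))
```

```text
t 12.0833 p [0.5583 0.0472 0.2339] z [-0.004 -0.    -1.   ] y [ 0.982 -0.19  -0.003] F [ 0.3  0.6 -0.2] op 0.998 gf 0.0 j [-6.6 24.5 90.6 -0.1 65.1  4.4]
off [-0.0, 0.0011, 0.0929] dr [-0.2, 0.06, -0.13]
```

Emit:
{"api": "servo_tool", "payload": {
  "targets": [
    {"offset": [0, 0.001, 0.02], "dr": [0, 0, 0]},
    {"offset": [0, 0.001, 0.045], "dr": [0, 0, 0]},
    {"offset": [0, 0.001, 0.065], "dr": [0, 0, 0]},
    {"offset": [0, 0.001, 0.08], "dr": [0, 0, 0]},
    {"offset": [0, 0.001, 0.087], "dr": [0, 0, 0]},
    {"offset": [0, 0.001, 0.092], "dr": [0, 0, 0]},
    {"offset": [0, 0.001, 0.092], "dr": [0, 0, 0]},
    {"offset": [0, 0.001, 0.092], "dr": [0, 0, 0]}
  ]
}}

```text
time_s: 12.75
position: [0.5602, 0.047, 0.1429]
tcp_rot: [[0.188, 0.982, -0.001], [0.982, -0.188, -0.0], [-0.001, -0.001, -1.0]]
force: [0.9, -0.5, -0.1]
opening: 1.0
grasp_force: 0.0
```

Emit:
{"api": "servo_tool", "payload": {
  "targets": [
    {"offset": [0, 0, 0], "dr": [0, 0, 0]},
    {"offset": [0, 0, 0], "dr": [0, 0, 0]},
    {"offset": [0, 0, 0], "dr": [0, 0, 0]},
    {"offset": [0, 0, 0], "dr": [0, 0, 0]},
    {"offset": [0, 0, 0], "dr": [0, 0, 0]},
    {"offset": [0, 0, 0], "dr": [0, 0, 0]},
    {"offset": [0, 0, 0], "dr": [0, 0, 0]},
    {"offset": [0, 0, 0], "dr": [0, 0, 0]},
    {"offset": [0, 0, 0], "dr": [0, 0, 0]},
    {"offset": [0, 0, 0], "dr": [0, 0, 0]},
    {"offset": [0, 0, 0], "dr": [0, 0, 0]},
    {"offset": [0, 0, 0], "dr": [0, 0, 0]}
  ],
  "gripper": 1
}}

```text
time_s: 13.75
position: [0.5595, 0.047, 0.1424]
tcp_rot: [[0.188, 0.982, -0.002], [0.982, -0.188, -0.0], [-0.001, -0.002, -1.0]]
force: [-0.6, -0.2, 1.1]
opening: 0.173
grasp_force: 0.3
```

Run:
```python
from h import *
st()
```

```text
t 13.75 p [0.5595 0.047  0.1424] z [-0.002 -0.    -1.   ] y [ 0.982 -0.188 -0.002] F [-0.6 -0.2  1.1] op 0.173 gf 0.3 j [-6.6 31.5 95.6 -0.  53.   4.3]
```

Emit:
{"api": "servo_tool", "payload": {
  "targets": [
    {"offset": [0, 0, 0], "dr": [0, 0, 0]},
    {"offset": [0, 0, 0], "dr": [0, 0, 0]},
    {"offset": [0, 0, 0], "dr": [0, 0, 0]},
    {"offset": [0, 0, -0.01], "dr": [0, 0, 0]},
    {"offset": [0, 0, -0.03], "dr": [0, 0, 0]},
    {"offset": [0, 0, -0.06], "dr": [0, 0, 0]},
    {"offset": [0, 0, -0.09], "dr": [0, 0, 0]},
    {"offset": [0, 0, -0.12], "dr": [0, 0, 0]},
    {"offset": [0.02, -0.009, -0.145], "dr": [0, 0, -2]},
    {"offset": [0.04, -0.018, -0.16], "dr": [0, 0, -4]},
    {"offset": [0.065, -0.03, -0.165], "dr": [0, 0, -6]},
    {"offset": [0.09, -0.041, -0.165], "dr": [0, 0, -8]},
    {"offset": [0.115, -0.053, -0.165], "dr": [0, 0, -10]},
    {"offset": [0.14, -0.064, -0.165], "dr": [0, 0, -12]},
    {"offset": [0.165, -0.076, -0.165], "dr": [0, 0, -14]},
    {"offset": [0.19, -0.087, -0.165], "dr": [0, 0, -16]},
    {"offset": [0.21, -0.096, -0.165], "dr": [0, 0, -17.8]},
    {"offset": [0.21, -0.096, -0.165], "dr": [0, 0, -17.8]},
    {"offset": [0.21, -0.096, -0.165], "dr": [0, 0, -17.8]}
  ]
}}

```text
time_s: 15.33
position: [0.5044, 0.2721, 0.3077]
tcp_rot: [[-0.124, 0.992, -0.002], [0.992, 0.124, -0.001], [-0.001, -0.002, -1.0]]
force: [0.0, -0.0, -2.7]
opening: 0.162
grasp_force: 30.0
```

Run:
```python
from h import *
st()
S=cap("side");T=cap("top");np.savez("nest.npz",S=S["color"],T=T["color"])
s=bot.read_state()
print("foot ctr est",s["position"]-[0,0,.1074])
F=np.load("fit.npz");b=F["car"];c,sn=np.cos(b[2]),np.sin(b[2]);W=lambda x,y,z:np.array([b[0]+c*x-sn*y,b[1]+sn*x+c*y,z])
cr=cv2.resize(S["color"][100:220,245:325,::-1],None,fx=5,fy=5,interpolation=cv2.INTER_CUBIC)
tr=cv2.resize(np.load("after.npz")["T"][210:290,140:220,::-1],None,fx=5,fy=5,interpolation=cv2.INTER_CUBIC)
z=np.zeros((600,800,3),np.uint8);z[:,:400]=cr
z[:400,400:]=cv2.resize(cv2.imread("pics/top0.png")[215:285,145:225],(400,400)[::1] ) if 0 else cv2.resize(cv2.imread("pics/top0.png")[210:290,145:225],(400,400),interpolation=cv2.INTER_CUBIC)
def dr(cm,o,off,pts,col):
    u=((proj(cm,np.array(pts))-o+.5)*5-.5)+off; cv2.polylines(z,[(u*16).astype(int).reshape(-1,1,2)],True,col,1,cv2.LINE_AA,4)
sq=lambda x0,x1,y0,y1,h:[W(x0,y0,h),W(x1,y0,h),W(x1,y1,h),W(x0,y1,h)]
for cm,o,off in((S,[245,100],[0,0]),(T,[145,210],[400,0])):
    dr(cm,o,off,sq(-.048,.048,-.116,.116,.0),(0,0,255)); dr(cm,o,off,sq(-.0315,.0315,-.0685,-.0055,.01),(0,255,0)); dr(cm,o,off,sq(-.023,.023,.030,.044,.132),(255,0,0))
R=s["tcp_rot"];p=s["position"]-[0,0,.1074]
dr(S,[245,100],[0,0],[p+R@np.array([i*.029,j*.029,0]) for i,j in((-1,-1),(1,-1),(1,1),(-1,1))],(0,255,255))
z=cv2.convertScaleAbs(z,alpha=1.4)
cv2.imwrite("pics/last.png",z)
```

```text
t 15.3333 p [0.5044 0.2721 0.3077] z [-0.002 -0.001 -1.   ] y [ 0.992  0.124 -0.002] F [ 0.  -0.  -2.7] op 0.162 gf 30.0 j [17.2 21.2 83.4 -0.  75.5 10.1]
foot ctr est [0.50505149 0.27067739 0.20026354]
```

View pics/last.png

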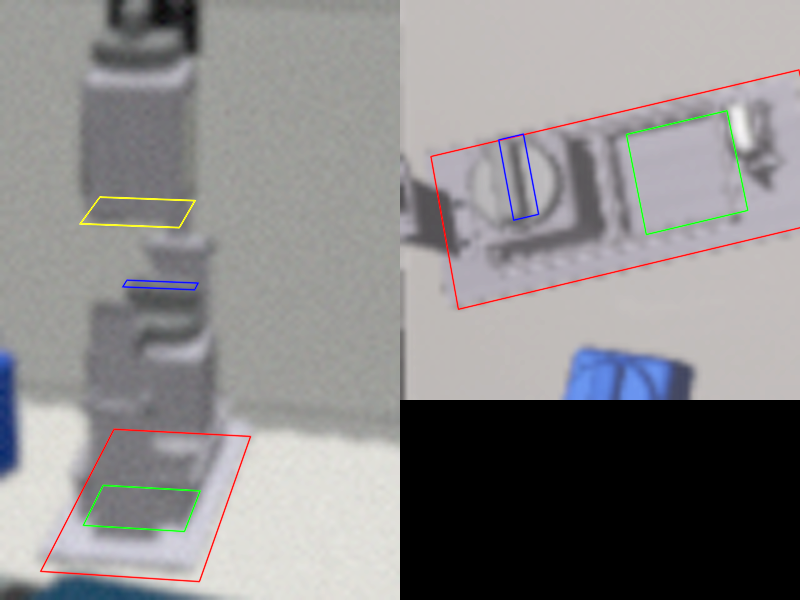

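Left half is the side view: the canister's predicted foot outline, at (270,141) in full-image pixels, matches the picture. Right half is the top view: the nest floor outline, about (282,246), lies on the visible floor to within 1 px. I'll refine the nest centre with edge profiles in the start picture.

Run:
```python
from h import *
T=cap("top");S=cap("side")
im=cv2.cvtColor(cv2.imread("pics/top0.png"),cv2.COLOR_BGR2GRAY).astype(np.float32)
F=np.load("fit.npz");b=F["car"];c,sn=np.cos(b[2]),np.sin(b[2])
def W(x,y,z): return np.stack([b[0]+c*x-sn*y,b[1]+sn*x+c*y,np.full_like(x,z)],-1)
def samp(x,y,z):
    u=proj(T,W(x,y,z).reshape(-1,3)).astype(np.float32); return cv2.remap(im,u[:,0:1],u[:,1:2],cv2.INTER_LINEAR)[:,0].reshape(x.shape)
s=np.arange(-.052,.0521,.002);w=np.linspace(-.018,.018,15)
for z in(.01,.034):
    X,Y=np.meshgrid(w,s-.037);print(z,"along y");print([(int(round(a*1000)),int(v)) for a,v in zip(s,samp(X,Y,z).mean(1))])
    Y,X=np.meshgrid(w-.037,s);print("along x");print([(int(round(a*1000)),int(v)) for a,v in zip(s,samp(X,Y,z).mean(1))])
```

```text
0.01 along y
[(-52, 99), (-50, 95), (-48, 92), (-46, 90), (-44, 93), (-42, 102), (-40, 112), (-38, 119), (-36, 123), (-34, 122), (-32, 117), (-30, 113), (-28, 114), (-26, 120), (-24, 121), (-22, 123), (-20, 125), (-18, 127), (-16, 128), (-14, 128), (-12, 128), (-10, 128), (-8, 128), (-6, 128), (-4, 128), (-2, 128), (0, 128), (2, 128), (4, 128), (6, 128), (8, 128), (10, 128), (12, 127), (14, 127), (16, 127), (18, 127), (20, 127), (22, 127), (24, 127), (26, 127), (28, 127), (30, 127), (32, 127), (34, 126), (36, 120), (38, 109), (40, 93), (42, 87), (44, 93), (46, 106), (48, 114), (50, 119), (52, 115)]
along x
[(-52, 130), (-50, 128), (-48, 128), (-46, 128), (-44, 128), (-42, 128), (-40, 126), (-38, 125), (-36, 122), (-34, 118), (-32, 118), (-30, 121), (-28, 125), (-26, 127), (-24, 128), (-22, 128), (-20, 128), (-18, 127), (-16, 126), (-14, 127), (-12, 127), (-10, 128), (-8, 128), (-6, 128), (-4, 128), (-2, 128), (0, 128), (2, 128), (4, 128), (6, 128), (8, 127), (10, 127), (12, 127), (14, 128), (16, 128), (18, 129), (20, 130), (22, 130), (24, 129), (26, 127), (28, 118), (30, 103), (32, 9
[... 626 characters left out ...]
36, 92), (38, 88), (40, 96), (42, 108), (44, 115), (46, 119), (48, 113), (50, 95), (52, 76)]
along x
[(-52, 127), (-50, 128), (-48, 128), (-46, 128), (-44, 126), (-42, 125), (-40, 123), (-38, 119), (-36, 117), (-34, 119), (-32, 123), (-30, 127), (-28, 128), (-26, 128), (-24, 128), (-22, 127), (-20, 127), (-18, 127), (-16, 127), (-14, 128), (-12, 128), (-10, 128), (-8, 128), (-6, 128), (-4, 128), (-2, 128), (0, 128), (2, 128), (4, 127), (6, 127), (8, 127), (10, 127), (12, 128), (14, 129), (16, 130), (18, 130), (20, 129), (22, 126), (24, 116), (26, 102), (28, 95), (30, 100), (32, 107), (34, 111), (36, 117), (38, 122), (40, 125), (42, 129), (44, 133), (46, 135), (48, 136), (50, 137), (52, 137)]
```

```bash
cat > cmp.py <<'E'
from h import *
T=cap("top");S=cap("side")
t0=cv2.imread("pics/top0.png")[:,:,::-1].astype(int);s0=cv2.imread("pics/side0.png")[:,:,::-1].astype(int)
def plate(im,cm,box):
    m=((im[:,:,2]-im[:,:,0])>np.array(25)).astype(np.uint8);k=np.zeros_like(m);x,y,w,h=box;k[y:y+h,x:x+w]=1;m*=k
    m=cv2.morphologyEx(m,cv2.MORPH_OPEN,np.ones((3,3)))
    c=max(cv2.findContours(m,0,1)[0],key=cv2.contourArea)[:,0].astype(float)
    q=np.array([atz(cm,u,.035)[:2] for u in c]).astype(np.float32); r=cv2.minAreaRect(q); return r
print(plate(t0,T,(240,188,72,60)),plate(s0,S,(210,205,100,55)))
# neighbour lid: circle vote in top0 with rectified plane z=.112
im=cv2.cvtColor(cv2.imread("pics/top0.png"),cv2.COLOR_BGR2GRAY).astype(np.float32)
g=cv2.Sobel(im,cv2.CV_32F,1,0),cv2.Sobel(im,cv2.CV_32F,0,1); mag=cv2.magnitude(*g)
def score(cx,cy,r,z):
    a=np.linspace(0,2*np.pi,72,endpoint=False); u=proj(T,np.c_[cx+r*np.cos(a),cy+r*np.sin(a),np.full(72,z)]).astype(np.float32)
    return cv2.remap(mag,u[:,0:1],u[:,1:2],cv2.INTER_LINEAR).mean()
F=np.load("fit.npz");b=F["car"];c,sn=np.cos(b[2]),np.sin(b[2])
n=np.array([b[0]-sn*.037,b[1]+c*.037])
best=sorted([(score(n[0]+dx,n[1]+dy,.0255,.112),dx,dy) for dx in np.arange(-.012,.0121,.001) for dy in np.arange(-.012,.0121,.001)])[-6:]
print("model lid",n,best)
E
python3 cmp.py
```

```text
((0.5583280324935913, 0.046079233288764954), (0.13496756553649902, 0.12932753562927246), 80.51040649414062) ((0.5609772205352783, 0.03838880732655525), (0.14120839536190033, 0.1396397203207016), 80.16992950439453)
model lid [0.49562432 0.34438674] [(np.float32(93.090454), np.float64(-0.004999999999999994), np.float64(-0.012)), (np.float32(94.959274), np.float64(0.003000000000000013), np.float64(-0.012)), (np.float32(95.63394), np.float64(0.007000000000000017), np.float64(-0.012)), (np.float32(98.15031), np.float64(0.004000000000000014), np.float64(-0.012)), (np.float32(98.49406), np.float64(0.006000000000000016), np.float64(-0.012)), (np.float32(99.28067), np.float64(0.005000000000000015), np.float64(-0.012))]
```

Emit:
{"api": "servo_tool", "payload": {
  "targets": [
    {"offset": [0.003, -0.002, 0.01], "dr": [0, 0, 0]},
    {"offset": [0.003, -0.002, 0.03], "dr": [0, 0, 0]},
    {"offset": [0.003, -0.002, 0.055], "dr": [0, 0, 0]},
    {"offset": [0.003, -0.002, 0.08], "dr": [0, 0, 0]},
    {"offset": [0.003, -0.002, 0.105], "dr": [0, 0, 0]},
    {"offset": [0.003, -0.002, 0.125], "dr": [0, 0, 0]},
    {"offset": [0.003, -0.002, 0.14], "dr": [0, 0, 0]},
    {"offset": [0.003, -0.002, 0.148], "dr": [0, 0, 0]},
    {"offset": [0.003, -0.002, 0.148], "dr": [0, 0, 0]},
    {"offset": [0.003, -0.002, 0.148], "dr": [0, 0, 0]}
  ]
}}

```text
time_s: 16.47
position: [0.5026, 0.2739, 0.1593]
tcp_rot: [[-0.121, 0.993, -0.002], [0.993, 0.121, -0.0], [-0.0, -0.002, -1.0]]
force: [0.6, 0.8, -2.5]
opening: 0.157
grasp_force: 30.0
```

Emit:
{"api": "servo_tool", "payload": {
  "targets": [
    {"offset": [0, 0, 0.003], "dr": [0, 0, 0]},
    {"offset": [0, 0, 0.006], "dr": [0, 0, 0]},
    {"offset": [0, 0, 0.009], "dr": [0, 0, 0]},
    {"offset": [0, 0, 0.012], "dr": [0, 0, 0]},
    {"offset": [0, 0, 0.012], "dr": [0, 0, 0]}
  ]
}}

```text
time_s: 16.88
position: [0.5021, 0.2739, 0.1472]
tcp_rot: [[-0.121, 0.993, -0.002], [0.993, 0.121, -0.001], [-0.0, -0.003, -1.0]]
force: [-0.6, -0.5, -2.6]
opening: 0.157
grasp_force: 30.0
```

Emit:
{"api": "servo_tool", "payload": {
  "targets": [
    {"offset": [0, 0, 0.003], "dr": [0, 0, 0]},
    {"offset": [0, 0, 0.006], "dr": [0, 0, 0]},
    {"offset": [0, 0, 0.009], "dr": [0, 0, 0]},
    {"offset": [0, 0, 0.009], "dr": [0, 0, 0]}
  ]
}}

```text
time_s: 17.22
position: [0.5026, 0.2747, 0.1383]
tcp_rot: [[-0.12, 0.993, -0.001], [0.993, 0.12, 0.001], [0.001, -0.001, -1.0]]
force: [-0.1, 2.2, -1.2]
opening: 0.156
grasp_force: 30.0
```

Emit:
{"api": "servo_tool", "payload": {
  "targets": [
    {"offset": [0.001, 0, 0.002], "dr": [0, 0, 0]},
    {"offset": [0.001, 0, 0.004], "dr": [0, 0, 0]},
    {"offset": [0.001, 0, 0.006], "dr": [0, 0, 0]},
    {"offset": [0.001, 0, 0.006], "dr": [0, 0, 0]}
  ]
}}

```text
time_s: 17.55
position: [0.502, 0.275, 0.1319]
tcp_rot: [[-0.121, 0.993, -0.003], [0.993, 0.121, -0.0], [0.0, -0.003, -1.0]]
force: [-0.7, 2.1, -3.1]
opening: 0.151
grasp_force: 30.0
```

Emit:
{"api": "servo_tool", "payload": {
  "targets": [
    {"offset": [0.001, 0, 0.003], "dr": [0, 0, 0]},
    {"offset": [0.001, 0, 0.006], "dr": [0, 0, 0]},
    {"offset": [0.001, 0, 0.009], "dr": [0, 0, 0]},
    {"offset": [0.001, 0, 0.012], "dr": [0, 0, 0]},
    {"offset": [0.001, 0, 0.0135], "dr": [0, 0, 0]},
    {"offset": [0.001, 0, 0.0135], "dr": [0, 0, 0]}
  ]
}}

```text
time_s: 18.05
position: [0.5018, 0.2758, 0.1184]
tcp_rot: [[-0.121, 0.993, -0.003], [0.993, 0.121, -0.001], [-0.0, -0.003, -1.0]]
force: [-0.1, 1.6, -2.2]
opening: 0.16
grasp_force: 30.0
```

Emit:
{"api": "servo_tool", "payload": {
  "targets": [
    {"offset": [0, 0, 0.001], "dr": [0, 0, 0]},
    {"offset": [0, 0, 0.002], "dr": [0, 0, 0]},
    {"offset": [0, 0, 0.0025], "dr": [0, 0, 0]},
    {"offset": [0, 0, 0.0025], "dr": [0, 0, 0]}
  ]
}}

```text
time_s: 18.38
position: [0.5021, 0.2761, 0.1171]
tcp_rot: [[-0.121, 0.993, -0.002], [0.993, 0.121, -0.0], [0.0, -0.002, -1.0]]
force: [-1.2, 1.1, 3.8]
opening: 0.159
grasp_force: 30.0
```

Seated, with the TCP at 0.117 as predicted and an upward reaction. Releasing and rising.

Emit:
{"api": "servo_tool", "payload": {
  "targets": [
    {"offset": [0, 0, -0.001], "dr": [0, 0, 0]},
    {"offset": [0, 0, -0.001], "dr": [0, 0, 0]},
    {"offset": [0, 0, -0.001], "dr": [0, 0, 0]},
    {"offset": [0, 0, -0.001], "dr": [0, 0, 0]},
    {"offset": [0, 0, -0.001], "dr": [0, 0, 0]},
    {"offset": [0, 0, -0.001], "dr": [0, 0, 0]},
    {"offset": [0, 0, -0.01], "dr": [0, 0, 0]},
    {"offset": [0, 0, -0.03], "dr": [0, 0, 0]},
    {"offset": [0, 0, -0.06], "dr": [0, 0, 0]},
    {"offset": [0, 0, -0.09], "dr": [0, 0, 0]},
    {"offset": [0, 0, -0.12], "dr": [0, 0, 0]},
    {"offset": [0, 0, -0.15], "dr": [0, 0, 0]},
    {"offset": [0, 0, -0.18], "dr": [0, 0, 0]},
    {"offset": [0, 0, -0.21], "dr": [0, 0, 0]},
    {"offset": [0, 0, -0.24], "dr": [0, 0, 0]},
    {"offset": [0, 0, -0.27], "dr": [0, 0, 0]},
    {"offset": [0, 0, -0.27], "dr": [0, 0, 0]},
    {"offset": [0, 0, -0.27], "dr": [0, 0, 0]}
  ],
  "gripper": -1
}}

```text
time_s: 19.88
position: [0.5033, 0.2763, 0.3894]
tcp_rot: [[-0.121, 0.993, 0.004], [0.993, 0.121, 0.001], [0.001, 0.004, -1.0]]
force: [-1.0, -0.4, -0.1]
opening: 0.999
grasp_force: 0.0
```

```bash
cat > kp.py <<'E'
from h import *
ny=np.array([-.121,.993,0]);H=np.array([.502,.2755,0])+ny*.129+[0,0,.139]
def face(t,r=.148,o=.005): return H+r*(-ny*np.cos(t)+np.array([0,0,np.sin(t)]))+o*(ny*np.sin(t)+np.array([0,0,np.cos(t)]))
E
python3 - <<'E'
from kp import *
from scipy.ndimage import center_of_mass as com
st()
T=cap("top");S=cap("side")
print("H",H.round(4))
for t in(1.2,1.3,1.4,1.5,1.6): print(t,"top",proj(T,face(t,o=0))[0].round(1),"side",proj(S,face(t,o=0))[0].round(1))
for n,f,box in(("top","top0",(124,228,28,30)),("side","side0",(268,85,25,40))):
    im=cv2.imread(f"pics/{f}.png").max(2);x,y,w,h=box;m=im[y:y+h,x:x+w]<(45 if n=="top" else 50);print(n,m.sum(),np.array(com(m))[::-1]+[x,y])
im=S["color"].max(2)[85:125,268:293]<50;print("now side",im.sum(),np.array(com(im))[::-1]+[268,85])
print(T["color"].max(2)[236:252,126:142]); print(cv2.imread("pics/top0.png").max(2)[232:254,124:150])
E
```

```text
t 19.8833 p [0.5033 0.2763 0.3894] z [ 0.004  0.001 -1.   ] y [0.993 0.121 0.004] F [-1.  -0.4 -0.1] op 0.999 gf 0.0 j [17.6 17.7 76.1  0.  86.  10.6]
H [0.4864 0.4036 0.139 ]
1.2 top [151.3 239.3] side [275.8 110. ]
1.3 top [145.1 240.4] side [276.5 107.6]
1.4 top [138.9 241.6] side [277.3 105.6]
1.5 top [132.7 243. ] side [278.1 104.1]
1.6 top [126.6 244.4] side [278.9 103.1]
top 63 [135.28571429 242.92063492]
side 106 [279.12264151 105.78301887]
now side 108 [279.10185185 105.67592593]
[[65 56 62 63 52 38 33 42 44 44 44 43 42 41 42 43]
 [67 66 64 64 55 42 35 39 40 43 44 43 39 41 41 40]
 [67 66 65 63 57 46 41 35 36 40 41 40 38 37 36 36]
 [67 67 66 64 59 47 47 36 36 35 34 43 46 46 46 48]
 [67 67 65 63 61 48 50 36 36 35 34 51 63 65 65 66]
 [67 65 56 62 62 50 51 36 31 33 31 35 56 64 67 68]
 [67 65 56 61 63 53 52 39 30 30 30 30 43 60 61 66]
 [68 67 65 65 64 53 53 40 31 31 30 30 40 53 51 58]
 [67 66 66 65 64 56 49 35 31 31 30 30 38 53 54 47]
 [67 67 66 66 64 57 42 33 28 31 32 31 39 53 56 47]
 [67 67 66 67 60 52 39 31 29 29 33 41 45 54 56 48]
 [67 67 67 65 57 44 37 31 29 29 35 54 58 58 5
[... 1909 characters left out ...]
60  60  53
   45  40  48  70 104  83  66  68]
 [ 69  69  69  70  70  70  67  54  49  40  38  36  40  59  66  66  63  57
   47  40  46  66 104  87  67  62]
 [ 70  69  70  70  70  70  70  68  67  54  51  49  53  66  70  69  65  63
   52  43  44  63  96  88  68  61]
 [ 69  69  70  70  70  70  71  70  70  69  69  69  69  71  71  71  66  68
   62  56  53  63  89  88  69  62]
 [ 70  70  69  70  70  70  70  70  71  70  70  71  71  71  71  71  71  71
   67  76  71  69  87  90  71  61]
 [ 69  69  69  70  70  70  69  70  70  71  71  71  70  71  71  71  72  72
   74  95  97  92  98  97  74  61]
 [ 70  69  70  69  69  70  70  70  70  70  70  71  71  71  71  71  72  71
   76 104 119 121 117 105  77  63]]
```

The keeper is at θ≈1.42–1.47, from the plate blob at side (279,106) and top (134,243). I'll go round behind it with closed fingers.

Emit:
{"api": "servo_tool", "payload": {
  "targets": [
    {"offset": [0.03, 0, -0.005], "dr": [0, 0, 0]},
    {"offset": [0.06, 0, -0.005], "dr": [0, 0, 0]},
    {"offset": [0.09, 0, -0.005], "dr": [0, 0, 0]},
    {"offset": [0.12, 0, -0.005], "dr": [0, 0, 0]},
    {"offset": [0.145, 0.001, 0], "dr": [0, 0, 0]},
    {"offset": [0.158, 0.001, 0], "dr": [0, 0, 0]},
    {"offset": [0.158, 0.001, 0], "dr": [0, 0, 0]},
    {"offset": [0.158, 0.001, 0.01], "dr": [0, 0, 0]},
    {"offset": [0.158, 0.001, 0.03], "dr": [0, 0, 0]},
    {"offset": [0.158, 0.001, 0.05], "dr": [0, 0, 0]},
    {"offset": [0.158, 0.001, 0.07], "dr": [0, 0, 0]},
    {"offset": [0.158, 0.001, 0.09], "dr": [0, 0, 0]},
    {"offset": [0.158, 0.001, 0.103], "dr": [0, 0, 0]},
    {"offset": [0.158, 0.001, 0.103], "dr": [0, 0, 0]},
    {"offset": [0.158, 0.001, 0.103], "dr": [0, 0, 0]}
  ],
  "gripper": 1
}}

```text
time_s: 21.23
position: [0.4843, 0.431, 0.2825]
tcp_rot: [[-0.119, 0.993, -0.004], [0.993, 0.119, -0.002], [-0.002, -0.004, -1.0]]
force: [-0.7, -0.1, 0.6]
opening: 0.017
grasp_force: 0.0
```

Run:
```python
from kp import *
st()
s=bot.read_state();R=s["tcp_rot"];print("rel H along",(s["position"]-H)@ny, "lat",(s["position"]-H)@[.993,.121,0])
for t in np.arange(1.6,-.06,-.1):
    p=face(t,r=.148)+ny*.0095+[.001,0,0]; print(round(t,2),(R.T@(p-s["position"])).round(4).tolist())
p=face(0)+ny*.0095
S=cap("side");T=cap("top")
im=S["color"].max(2)[85:125,268:293]<50;print("side",im.sum())
```

```text
t 21.2333 p [0.4843 0.431  0.2825] z [-0.004 -0.002 -1.   ] y [ 0.993  0.119 -0.004] F [-0.7 -0.1  0.6] op 0.017 gf 0.0 j [31.8 29.  74.2  0.  77.1 24.9]
rel H along 0.0274634572910836 lat 0.0012207972319759114
1.6 [-0.0088, -0.0002, -0.0042]
1.5 [-0.0236, -0.0002, -0.0044]
1.4 [-0.0383, -0.0002, -0.0031]
1.3 [-0.0529, -0.0001, -0.0003]
1.2 [-0.0671, -0.0001, 0.0039]
1.1 [-0.0808, -0.0001, 0.0095]
1.0 [-0.0938, -0.0, 0.0165]
0.9 [-0.1061, 0.0001, 0.0247]
0.8 [-0.1176, 0.0001, 0.0341]
0.7 [-0.128, 0.0002, 0.0446]
0.6 [-0.1373, 0.0002, 0.0561]
0.5 [-0.1455, 0.0003, 0.0684]
0.4 [-0.1523, 0.0004, 0.0816]
0.3 [-0.1579, 0.0004, 0.0953]
0.2 [-0.162, 0.0005, 0.1095]
0.1 [-0.1647, 0.0006, 0.1241]
-0.0 [-0.1659, 0.0006, 0.1388]
side 188
```

Emit:
{"api": "servo_tool", "payload": {
  "targets": [
    {"offset": [-0.012, 0, -0.004], "dr": [0, 0, 0]},
    {"offset": [-0.024, 0, -0.004], "dr": [0, 0, 0]},
    {"offset": [-0.038, 0, -0.003], "dr": [0, 0, 0]},
    {"offset": [-0.053, 0, 0], "dr": [0, 0, 0]},
    {"offset": [-0.067, 0, 0.004], "dr": [0, 0, 0]},
    {"offset": [-0.081, 0, 0.0095], "dr": [0, 0, 0]},
    {"offset": [-0.094, 0, 0.0165], "dr": [0, 0, 0]},
    {"offset": [-0.106, 0, 0.0245], "dr": [0, 0, 0]},
    {"offset": [-0.1175, 0, 0.034], "dr": [0, 0, 0]},
    {"offset": [-0.128, 0, 0.0445], "dr": [0, 0, 0]},
    {"offset": [-0.137, 0, 0.056], "dr": [0, 0, 0]},
    {"offset": [-0.1455, 0, 0.0685], "dr": [0, 0, 0]},
    {"offset": [-0.152, 0, 0.0815], "dr": [0, 0, 0]},
    {"offset": [-0.158, 0, 0.095], "dr": [0, 0, 0]},
    {"offset": [-0.16, 0.0005, 0.1025], "dr": [0, 0, 0]},
    {"offset": [-0.16, 0.0005, 0.1025], "dr": [0, 0, 0]}
  ]
}}

```text
time_s: 22.67
position: [0.5028, 0.2726, 0.1786]
tcp_rot: [[-0.12, 0.993, -0.006], [0.993, 0.12, -0.002], [-0.001, -0.007, -1.0]]
force: [0.0, -0.1, 0.1]
opening: 0.004
grasp_force: 0.0
```

Run:
```python
from kp import *
st()
s=bot.read_state();R=s["tcp_rot"]
for t in (.25,.15,.1,.05,0):
    print(t,(R.T@(face(t)+ny*.0095+[.001,0,0]-s["position"])).round(4).tolist())
```

```text
t 22.6667 p [0.5028 0.2726 0.1786] z [-0.006 -0.002 -1.   ] y [ 0.993  0.12  -0.007] F [ 0.  -0.1  0.1] op 0.004 gf 0.0 j [17.3 29.4 92.1 -0.  58.8 10.4]
0.25 [-0.0008, 0.0005, -0.0019]
0.15 [-0.0042, 0.0006, 0.0125]
0.1 [-0.0053, 0.0007, 0.0199]
0.05 [-0.0061, 0.0007, 0.0272]
0 [-0.0065, 0.0008, 0.0346]
```

Emit:
{"api": "servo_tool", "payload": {
  "targets": [
    {"offset": [-0.003, 0.0005, 0.006], "dr": [0, 0, 0]},
    {"offset": [-0.004, 0.0005, 0.012], "dr": [0, 0, 0]},
    {"offset": [-0.005, 0.0005, 0.018], "dr": [0, 0, 0]},
    {"offset": [-0.0055, 0.0005, 0.021], "dr": [0, 0, 0]},
    {"offset": [-0.006, 0.0005, 0.024], "dr": [0, 0, 0]},
    {"offset": [-0.006, 0.0005, 0.026], "dr": [0, 0, 0]}
  ]
}}

```text
time_s: 23.17
position: [0.5051, 0.2683, 0.1547]
tcp_rot: [[-0.121, 0.993, -0.002], [0.993, 0.121, -0.0], [-0.0, -0.002, -1.0]]
force: [-0.8, -0.6, 2.8]
opening: 0.01
grasp_force: 1.5
```

Emit:
{"api": "servo_tool", "payload": {
  "targets": [
    {"offset": [0, 0, 0.001], "dr": [0, 0, 0]},
    {"offset": [0, 0, 0.002], "dr": [0, 0, 0]},
    {"offset": [0, 0, 0.003], "dr": [0, 0, 0]},
    {"offset": [0, 0, 0.004], "dr": [0, 0, 0]}
  ]
}}

```text
time_s: 23.5
position: [0.5052, 0.2681, 0.1522]
tcp_rot: [[-0.122, 0.993, -0.001], [0.993, 0.122, -0.001], [-0.001, -0.001, -1.0]]
force: [-1.8, -1.5, 5.8]
opening: 0.006
grasp_force: 2.7
```

Resistance is rising as expected near the roller, so I'll keep pressing.

Emit:
{"api": "servo_tool", "payload": {
  "targets": [
    {"offset": [0, 0, 0.001], "dr": [0, 0, 0]},
    {"offset": [0, 0, 0.002], "dr": [0, 0, 0]},
    {"offset": [0, 0, 0.003], "dr": [0, 0, 0]},
    {"offset": [0, 0, 0.004], "dr": [0, 0, 0]}
  ]
}}

```text
time_s: 23.83
position: [0.5052, 0.2685, 0.1468]
tcp_rot: [[-0.121, 0.993, -0.002], [0.993, 0.121, 0.0], [0.0, -0.002, -1.0]]
force: [0.3, 0.2, 0.6]
opening: 0.004
grasp_force: 0.0
```

Emit:
{"api": "servo_tool", "payload": {
  "targets": [
    {"offset": [0, 0, 0.001], "dr": [0, 0, 0]},
    {"offset": [0, 0, 0.002], "dr": [0, 0, 0]},
    {"offset": [0, 0, 0.003], "dr": [0, 0, 0]},
    {"offset": [0, 0, 0.003], "dr": [0, 0, 0]}
  ]
}}

```text
time_s: 24.17
position: [0.5051, 0.2684, 0.1443]
tcp_rot: [[-0.121, 0.993, -0.002], [0.993, 0.121, -0.0], [0.0, -0.002, -1.0]]
force: [-0.6, 0.2, 3.4]
opening: 0.006
grasp_force: 1.6
```

It snapped: the force dropped and the plate is at 0.144 m, which is shut. One confirming press, then retreat.

Emit:
{"api": "servo_tool", "payload": {
  "targets": [
    {"offset": [0, 0, 0.001], "dr": [0, 0, 0]},
    {"offset": [0, 0, 0.002], "dr": [0, 0, 0]},
    {"offset": [0, 0, 0.002], "dr": [0, 0, 0]}
  ]
}}

```text
time_s: 24.42
position: [0.5052, 0.2684, 0.144]
tcp_rot: [[-0.121, 0.993, -0.001], [0.993, 0.121, -0.0], [0.0, -0.001, -1.0]]
force: [-4.2, -1.1, 13.8]
opening: 0.003
grasp_force: 6.7
```

Emit:
{"api": "servo_tool", "payload": {
  "targets": [
    {"offset": [0, 0, -0.005], "dr": [0, 0, 0]},
    {"offset": [0, 0, -0.03], "dr": [0, 0, 0]},
    {"offset": [0, 0, -0.07], "dr": [0, 0, 0]},
    {"offset": [0, 0, -0.11], "dr": [0, 0, 0]},
    {"offset": [0, 0, -0.15], "dr": [0, 0, 0]},
    {"offset": [-0.04, 0, -0.18], "dr": [0, 0, 0]},
    {"offset": [-0.08, 0, -0.2], "dr": [0, 0, 0]},
    {"offset": [-0.12, 0, -0.2], "dr": [0, 0, 0]},
    {"offset": [-0.16, 0, -0.2], "dr": [0, 0, 0]},
    {"offset": [-0.2, 0, -0.2], "dr": [0, 0, 0]},
    {"offset": [-0.24, 0, -0.2], "dr": [0, 0, 0]},
    {"offset": [-0.28, 0, -0.2], "dr": [0, 0, 0]},
    {"offset": [-0.32, 0, -0.2], "dr": [0, 0, 0]},
    {"offset": [-0.36, 0, -0.2], "dr": [0, 0, 0]},
    {"offset": [-0.4, 0, -0.2], "dr": [0, 0, 0]},
    {"offset": [-0.4, 0, -0.2], "dr": [0, 0, 0]}
  ]
}}

```text
time_s: 25.75
position: [0.5551, -0.1364, 0.3415]
tcp_rot: [[-0.114, 0.993, -0.001], [0.993, 0.114, -0.005], [-0.005, -0.001, -1.0]]
force: [-0.0, -0.2, 0.4]
opening: 0.004
grasp_force: 0.0
```

Run:
```python
from kp import *
st()
S=cap("side");T=cap("top")
m=lambda c,p:proj(c,p)[0].round(1)
print("plate shut expected side",m(S,face(0)),"top",m(T,face(0)))
for c,n in((S,"side"),(T,"top")):
    d=c["color"].max(2).astype(int); u=proj(c,face(0))[0].round().astype(int); print(n,u,"\n",d[u[1]-8:u[1]+9,u[0]-12:u[0]+13])
print("old keeper spot side dark px",(S["color"].max(2)[85:125,268:293]<50).sum())
```

```text
t 25.75 p [ 0.5551 -0.1364  0.3415] z [-0.001 -0.005 -1.   ] y [ 0.993  0.114 -0.001] F [-0.  -0.2  0.4] op 0.004 gf 0.0 j [-24.9  19.4  80.8  -0.3  79.7 -31.4]
plate shut expected side [270.9 161.6] top [198.7 237.7]
side [271 162] 
 [[114 116 117 119 119 115 117 115 117 116 118 117 112 116 124 137 153 157
  160 152 135 109  93  91  91]
 [114 115 115 118 118 117 119 113 118 117 115 112 107 114 136 151 157 163
  157 142 117 100  92  94  95]
 [120 119 119 118 117 118 117 117 116 118 114 110 109 123 143 155 161 159
  148 125 102  91  98  96  92]
 [118 117 118 118 118 119 119 118 114 115 112 105 111 134 150 158 161 152
  135 108  83  86  86  87  92]
 [115 113 117 117 117 114 116 119 118 119 109 101 117 140 149 154 153 140
  120  90  75  75  74  79  74]
 [117 119 116 114 114 108 108 114 114 114 105 101 117 129 133 134 128 116
   91  75  63  62  66  64  68]
 [118 117 115 113 100  97  99 102 104 106 105  96  99  99  99  99  95  82
   67  59  63  63  62  62  66]
 [115 115 114 110  98  88  84  88  93  94  96  85  78  70  63  58  52  48
   46  59  63  66  64  67  64]
 [116 115 115 110  96  82
[... 2054 characters left out ...]
75  78
   73  80  84  93 117 118  98]
 [144 144 144 142 118  90  80  75  78  77  79  78  78  73  73  72  72  76
   71  68  73  90 117 123 106]
 [144 144 144 142 120  92  81  83  81  78  78  81  80  74  71  72  71  74
   74  70  72  84 116 132 122]
 [137 132 132 133 117  91  80  81  80  78  77  76  77  77  75  70  76  92
   98  84  73  80 114 131 132]
 [126 118 120 124 119  95  78  77  78  82  83  88  99 100  88  80 103 125
  125 100  76  79 112 130 138]
 [131 138 142 142 140 115  95 100 106 112 116 123 131 124 103 100 126 137
  131 105  79  79 107 128 144]
 [124 132 140 144 143 134 128 136 141 141 141 139 130 112 101 119 136 140
  133 111  83  77  95 122 142]]
old keeper spot side dark px 83
```

The top picture's pixel values put the thumb plate at (198,238), exactly where it should be when shut, and the arm is clear of everything.

```bash
python3 -c "
from rig import ticket
print(ticket.hand_in())"
```

```text
the job is handed in; nothing more can be done
None
```

The canister was weighed upright on the scale for over two seconds and seated home in the empty nest. The keeper bar is snapped shut over both canisters, and the job was handed in at about 26 s with the arm clear.

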